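Refit the table grill after washing up

ROBOT

A 6-joint arm with a two-finger parallel gripper is mounted at the origin on a cart in front of the work surface, level with it; the furniture and walls round the work are solid. World frame = base frame: x ahead of the robot, y to its left, z up, the work surface at z = 0. Lengths are in mm, angles in rad, forces in N, time in s.
With the tool pointing down it reaches from about 325 to 900 mm from the base axis. Payload 6.1 kg.
Tool frame: the origin (TCP) lies midway between the tips of the shut fingers; the grasp point (between the pads) lies 19 mm behind it; z points along the fingers, y is the direction in which the jaws open and shut (so a half turn about z gives the same grasp; the last joint's range is limited). The gripper opens to 87 mm and grips with 3 to 60 N. Pads are 19 mm wide; open, the fingers measure 117 mm over their backs; the gripper's body (75 mm by 190 mm) begins 51 mm behind the grasp point.
Start: joints at [1.148, 0.22, 1.526, -0, 1.395, -0.126], TCP at [182.787, 597.666, 200.638] pointing down, gripper open.
Joint ranges: [-2.98, 2.98], [-0.91, 2.08], [0.09, 2.57], [-1.24, 4.39], [0.2, 2.65], [-2.68, 2.68]. Speed limits (rad/s): [2.57, 2.57, 3.01, 3.14, 3.14, 3.14].

INTERFACE

Orientations are given as a 3x3 rotation matrix whose columns are the frame's x, y, z axes.
In Python, from station import arm, imaging gives the robot as it stands.
- The arm moves only by the shell command python3 -m handwheel 'ROWS' [OPENING] [FORCE]. ROWS is JSON, a list of rows, each a list of 4 numbers: the shift along the world's x, y, z in cm, then the turn about the world's z in degrees. A call has 1 to 12 rows; each row shifts and turns the pose as measured when the row begins; what a row does not reach is not made up. A row lasts 1/12 s, in which the tool goes at most 41.7 mm and 7.16 degrees, less where a joint would pass 70% of its speed; a pose out of reach is approached as far as the arm can. A call is refused whole if a number of a shift passes 4.17 or a number of a turn 7.16, either way. A call with a gripper value outside its range is refused whole. OPENING is the opening, from -1 (shut) to 1 (fully open), set as the call begins (- or left out, the last holds). The fingers move at their own pace and stop on an object; FORCE is the grip in N (left out, the last holds). Time passes only in rows, so rows that do not move let the fingers close. It gives the time, the measured TCP pose, the force and the opening at its end, in the units of the state.
- arm.get_state(): the state, without advancing time (a new reading comes with each control period).
- imaging.camera(name): name is "side" or "top"; returns (picture, depth): 400x640x3 uint8, red, green, blue; 400x640 float32, mm along the optical axis (not along the pixel's ray), 0 where there is no reading.
- imaging.camera_info(name): a dict with "camera_matrix" (3x3 intrinsics, pixels), "cam_to_world" (4x4, takes a point from camera to world coordinates). Camera axes: x right, y down, z forward; pixel columns grow to the right and rows downward; lengths in mm; the calibration is good to about 2 mm. A picture is of the moment at which its call begins. camera_info takes no time and is no camera call.
- arm.job_done(): hands the job in, once; it reports no verdict.
The state is a dict: "time_s": time; "joint_pos": joint angles; "dq": joint speeds; "joint_efforts": joint torques, N m; "tcp_pos": TCP position; "ee_rot": TCP orientation; "ft_force": force on the tool from outside, world axes, zero at the start; "torque": the same for the moment, N m; "gripper_width": finger opening in mm.
Only numpy, scipy, OpenCV 4.12 (cv2) and the standard library are available. Lean on these libraries where they do the work, as an engineer would, in place of code of your own. Each camera call takes 0.05 s, during which the arm holds its last target.

TASK

Put the table grill back together: set the drip tray squarely down into the well in the middle of its housing, then the heat shield squarely on the tray with its feet inside the tray's rim. Then fit every grate that is lying there (two or three), each in a bay of its own: slide one end under the lip along the housing's near side and swing the other end down until the grate lies flat and fully home on both ledges, handle up. Leave the egg timer where it is.

Things in the scene. Friction and masses are not known exactly. Their poses are not given: they have to be found in the camera images.
- grill: fixed housing of the table grill, dark steel, black end cheeks, bright lip, far wall and ribs, 150 (x) x 253 (y) x 89 mm high. Origin: centre of underside; x across it, from the lip to the far side; y along the lip; z up. Two ledges, tops at z = 72, carry the grates: near x -67 to -46, far x 46 to 67 mm. Between them the open well, 92 mm in x, floor at z = 6. Mouth from lip to far wall: 124 mm
- lip (a point): middle of the lip's free lower edge (grill frame -57, 0, 85 mm), axes as the grill. The lip, 4 mm thick (z 85 to 89), runs the whole length and overhangs the near ledge by 10 mm (x -67 to -57): a slot 13 mm high (z 72 to 85), closed behind by an upright face at x = -67
- far_ledge (a point): middle of the far ledge's back edge (grill frame 67, 0, 72 mm), axes as the grill. A low wall stands behind it, inner face x = 67, top z = 80: a grate home has 4 mm play in x in all. Ribs 4 mm wide, 7 mm high stand on this ledge only (x 50 to 66, y = +-37.5 mm) and part it into three bays 71 mm wide; side walls at y = +-110.5 rise to z = 80
- well (a point): centre of the well floor (grill frame 0, 0, 6 mm), axes as the grill: where the tray's origin belongs. Ribs 12 mm high on the floor at y = +-59 mm and the ledge blocks at x = +-46 mm leave the tray 4 mm play each way
- bay0 (a point): where a grate's origin lies when fully home in the bay at the +y end (grill frame 0, 75, 72 mm), axes as the grill
- bay1 (a point): the same for the middle bay (grill frame 0, 0, 72 mm)
- bay2 (a point): the same for the bay at the -y end (grill frame 0, -75, 72 mm)
- tray: drip tray, bare aluminium, open box 84 (x) x 110 (y) x 30 mm high, walls and floor 3 mm, about 0.22 kg. Origin: centre of underside. Handle inside: bar along x 40 long, 10 wide, z 18 to 28 mm, on two end posts (pinch across y; 47 mm of room on each side). Goes into the well with its x along the grill's x, either way round
- shield: heat shield, steel plate 84 (x) x 110 (y), z 6 to 10 mm, on four feet, about 0.2 kg. Origin: centre, at the undersides of the feet. Feet stand within 70 x 96 mm and drop inside the tray's rim with 4 mm play; home its origin is 24 mm above the tray's. Handle: bar along x 44 long, 10 wide, z 28 to 38 mm (pinch across y). Its x along the tray's x, either way round
- grate_0: cast grate, flat, 130 (x) x 64 (y) x 6 mm thick, both ends alike (either may be hooked), about 0.18 kg. Origin: centre of its underside; x along the 130 mm. Handle on top at the middle: bar along x 44 long, 10 wide (y), z from 24 to 34 mm, on two end posts (pinch across y). May be absent (None)
- grate_1: cast grate, flat, 130 (x) x 64 (y) x 6 mm thick, both ends alike (either may be hooked), about 0.18 kg. Origin: centre of its underside; x along the 130 mm. Handle on top at the middle: bar along x 44 long, 10 wide (y), z from 24 to 34 mm, on two end posts (pinch across y). May be absent (None)
- grate_2: cast grate, flat, 130 (x) x 64 (y) x 6 mm thick, both ends alike (either may be hooked), about 0.18 kg. Origin: centre of its underside; x along the 130 mm. Handle on top at the middle: bar along x 44 long, 10 wide (y), z from 24 to 34 mm, on two end posts (pinch across y). May be absent (None)
- egg_timer: small round kitchen timer, 62 mm across, 40 mm high, loose, standing among the grill parts; origin at the centre of its underside; a bystander

How it is judged:
By the outcome, as a careful person would: the job done as asked, in the order asked, and still so for the second after the job is handed in, with the robot touching nothing.
Of grate_0, grate_1, grate_2 only 2 to 3 are there at a start; the rules pass over those that are not, and their reading is None.
At some moment in a run one of grate_0, grate_1, grate_2, shield may be knocked a few centimetres aside while the robot is not near it.
Once in a run the grip may slacken for a moment while it holds something.
It also fails if it takes over 210 s, if anything falls off the work surface, if the arm or the gripper's body presses on something with over 40 N, if the wrist force passes 120 N, or if a joint passes its speed limit or range.

## Working session

There is one attempt and no reset: what is moved stays moved. The work goes in short steps, Python scripts to look and compute and a shell command to move; the robot and the scene stay as the last step left them, time stands still between calls to the robot, and variables do not carry over. Pictures are saved under pics/ and viewed, and the job is handed in when it is done.

```bash
mkdir -p pics; ls; cat > h.py <<'E'
from station import arm, imaging
import numpy as np, cv2
def snap(n,tag):
    p,d=imaging.camera(n); cv2.imwrite(f'pics/{tag}.png',p[:,:,::-1]); np.savez(f'pics/{tag}.npz',p=p,d=d); return p,d
def pts(n,d):
    i=imaging.camera_info(n);K=np.array(i['camera_matrix']);T=np.array(i['cam_to_world'])
    v,u=np.mgrid[0:d.shape[0],0:d.shape[1]]
    c=np.stack([(u-K[0,2])/K[0,0]*d,(v-K[1,2])/K[1,1]*d,d,np.ones_like(d)],-1)
    w=(c@T.T)[...,:3]; w[d==0]=np.nan; return w
E
python3 - <<'E'
from h import *
for n in('top','side'):
    snap(n,n+'0'); print(imaging.camera_info(n))
s=arm.get_state(); print(s)
E
```

```text
pics
{'camera_matrix': array([[457.79003439,   0.        , 324.27194722],
       [  0.        , 457.79003439, 199.82188314],
       [  0.        ,   0.        ,   1.        ]]), 'cam_to_world': array([[-2.88494701e-02, -9.96854578e-01,  7.38150273e-02,
         3.82501917e+02],
       [-9.99349693e-01,  3.03619855e-02,  1.94509883e-02,
        -9.14794482e+00],
       [-2.16309775e-02, -7.32058742e-02, -9.97082244e-01,
         1.40215936e+03],
       [ 0.00000000e+00,  0.00000000e+00,  0.00000000e+00,
         1.00000000e+00]])}
{'camera_matrix': array([[413.90486641,   0.        , 317.99382675],
       [  0.        , 413.90486641, 205.41352068],
       [  0.        ,   0.        ,   1.        ]]), 'cam_to_world': array([[ 9.97080856e-01,  2.39748363e-02, -7.24911968e-02,
         5.77577743e+02],
       [ 7.49051549e-02, -4.91156812e-01,  8.67844574e-01,
        -1.17003620e+03],
       [-1.47981135e-02, -8.70741175e-01, -4.91518893e-01,
         7.40218322e+02],
       [ 0.00000000e+00,  0.00000000e+00,  0.00000000e+00,
         1.00000000e+00]])}
{'time_s': 0.1, 'joint_pos': array([ 1.14792914e+00,  2.21182489e-01,  1.52753022e+00, -5.80701673e-06,
        1.39470947e+00, -1.26122614e-01]), 'dq': array([-0.00069281, -0.00165999, -0.00407719,  0.00027959,  0.00025331,
       -0.00051695]), 'joint_efforts': array([ 6.06108133e-04, -4.95936084e+01, -3.88522696e+01,  7.01578776e-02,
        5.14014275e-02,  5.52065998e-06]), 'tcp_pos': array([182.51754152, 597.10639395, 199.60713215]), 'ee_rot': array([[-9.56293685e-01,  2.92406963e-01, -7.45582247e-04],
       [ 2.92407828e-01,  9.56292252e-01, -1.67072236e-03],
       [ 2.24463672e-04, -1.81571533e-03, -9.99998326e-01]]), 'ft_force': array([-0.18396159, -0.71101464,  0.33937612]), 'torque': array([ 0.00428782,  0.00337703, -0.00412402]), 'gripper_width': 87.30781561308896}
```

View pics/top0.png

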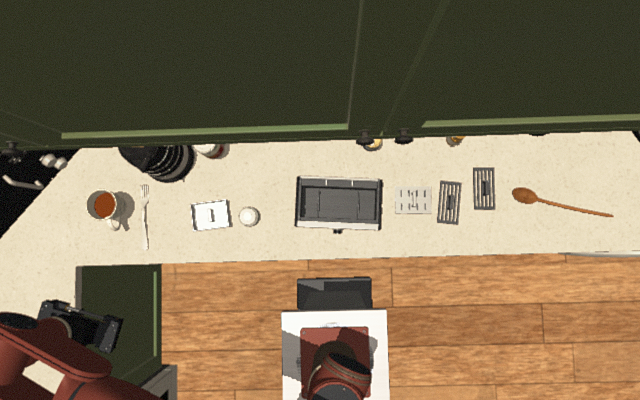

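View pics/side0.png

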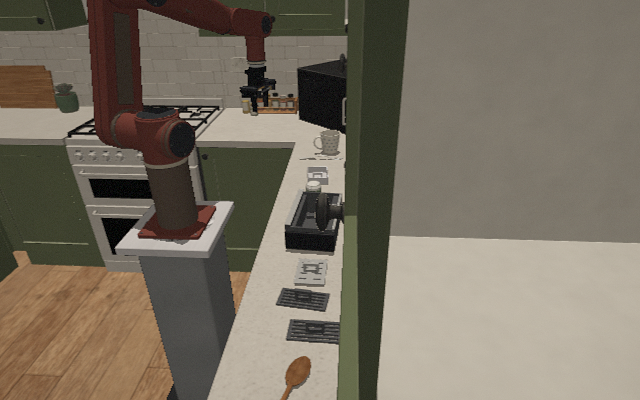

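The top picture shows the tray at (211,215), timer (249,216), grill (338,203), shield (413,200), and two grates at (449,202) and (484,188). The side view also shows only two grates.

```bash
python3 - <<'E'
from h import *
f=np.load('pics/top0.npz');p,d=f['p'],f['d'];w=pts('top',d)
cv2.imwrite('pics/crop.png',cv2.resize(p[130:270,170:520,::-1],None,fx=2.28,fy=2.28,interpolation=cv2.INTER_CUBIC))
z=np.nan_to_num(w[...,2]); x=w[...,0]
tab=z[220:250,260:290]; print('table z',np.median(tab),tab.std(), 'time',arm.get_state()['time_s'])
for name,(u0,v0,u1,v1),zl,zh in [('tray',(180,190,238,240),3,100),('timer',(237,200,262,232),15,100),('grill',(285,165,392,240),40,120),('grilltop',(285,165,392,240),82,120),('shield',(392,180,434,222),4,100),('gA',(434,175,465,230),3,100),('gB',(468,160,500,215),3,100)]:
    m=np.zeros(z.shape,bool);zz=z[v0:v1,u0:u1];m[v0:v1,u0:u1]=(zz>zl)&(zz<zh)
    P=w[m]; r=cv2.minAreaRect(P[:,:2].astype(np.float32)); print(name,len(P),np.round(r[0],1),np.round(r[1],1),round(r[2],1),'z',np.round(np.percentile(P[:,2],[5,50,95,100]),1))
E
```

```text
table z -0.3385450653954649 3.1267862750067072 time 0.1
tray 931 [452.1 376. ] [178.4 150.9] 88.4 z [ 3.2  5.9 30.6 36.8]
timer 323 [442.6 247.8] [60.5 56.9] 0.3 z [22.8 35.7 42.3 46. ]
grill 2229 [465.9 -23.3] [252.9 165.1] 86.0 z [58.9 74.2 91.  95.8]
grilltop 593 [472.7 -23.9] [232.7 149.1] 85.7 z [82.8 88.3 92.7 95.8]
shield 1054 [ 475.9 -249.6] [123.6 126.8] 85.4 z [ 4.9 10.  26.5 43. ]
gA 717 [ 468.  -361.2] [ 91.7 165.8] 87.4 z [ 3.2  6.  32.3 39.3]
gB 737 [ 510.6 -468.1] [ 94.3 166.8] 87.1 z [ 3.3  5.9 32.  38.1]
```

View pics/crop.png

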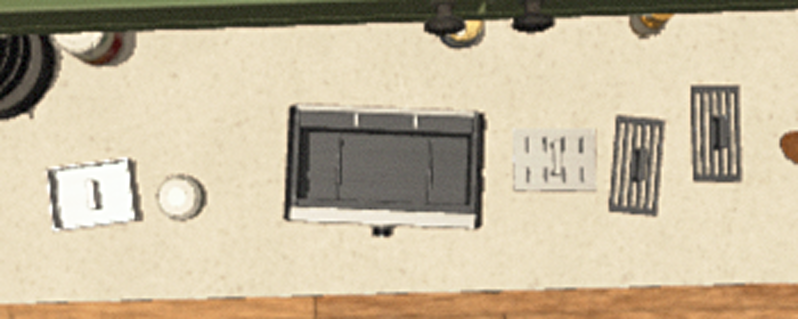

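```bash
python3 - <<'E'
from h import *
# average several frames for noise
ps=[];ds=[]
for n in('top','side'):
    a=[imaging.camera(n) for _ in range(4)]
    p=np.mean([x[0] for x in a],0);D=np.array([x[1] for x in a]).astype(float);D[D==0]=np.nan
    d=np.nan_to_num(np.nanmean(D,0)); np.savez(f'pics/avg_{n}.npz',p=p,d=d)
    print(n,np.std([x[0] for x in a],0).mean())
    p=p.astype(np.uint8)[:,:,::-1]
    if n=='top':
        for t,(u0,v0,u1,v1) in dict(tray=(185,190,265,240),grill=(288,165,388,240),right=(390,160,500,235)).items():
            k=8 if t!='right' else 7
            cv2.imwrite(f'pics/c_{t}.png',cv2.resize(p[v0:v1,u0:u1],None,fx=k,fy=k,interpolation=cv2.INTER_NEAREST))
    else: cv2.imwrite('pics/c_side.png',cv2.resize(p[155:345,240:350],None,fx=3.1,fy=3.1,interpolation=cv2.INTER_CUBIC))
E
```

```text
top 2.2400743400120087
side 1.330430380711177
```

View pics/c_grill.png

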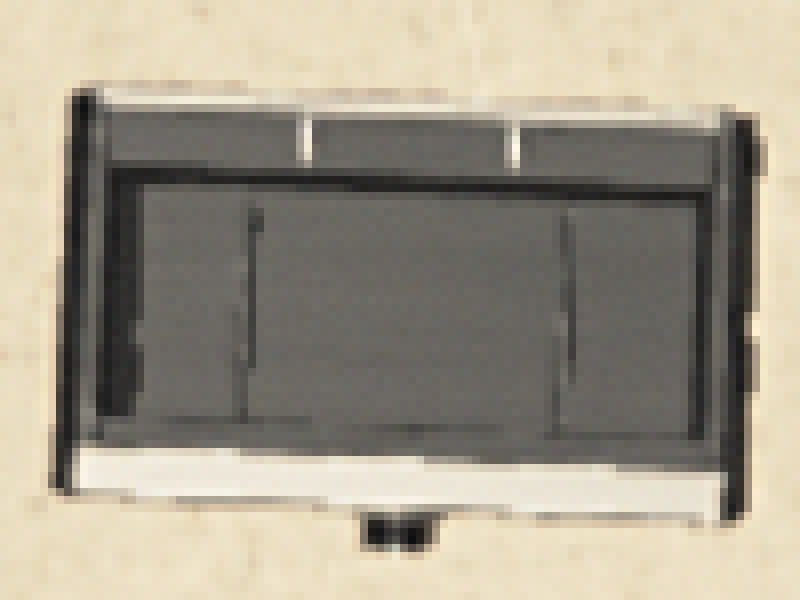

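View pics/c_tray.png

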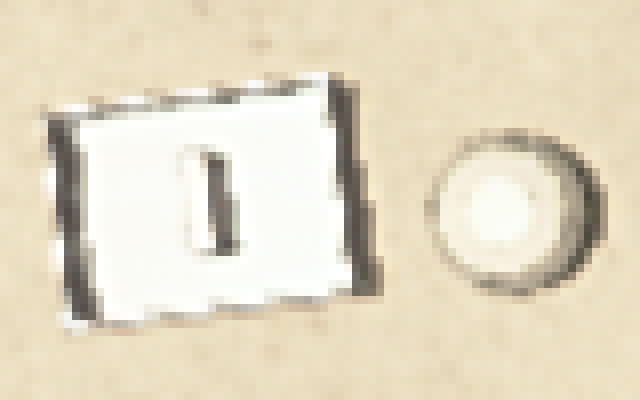

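View pics/c_right.png

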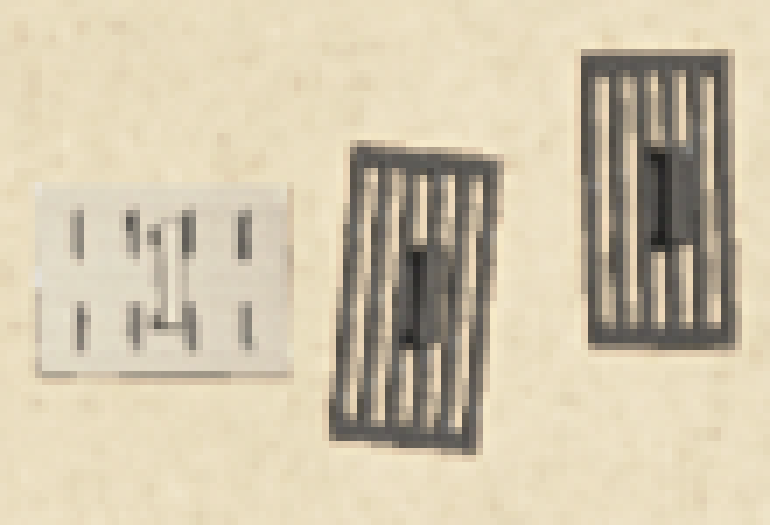

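View pics/c_side.png

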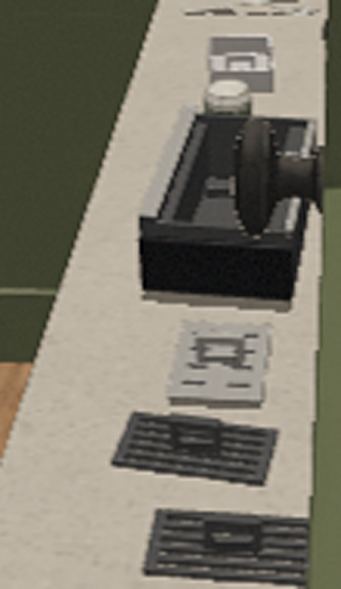

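```bash
cat > m.py <<'E'
from h import *
def ray(n,uv,z):
    i=imaging.camera_info(n);K=np.array(i['camera_matrix']);T=np.array(i['cam_to_world'])
    uv=np.atleast_2d(uv).astype(float)
    c=np.c_[(uv-K[:2,2])/K[0,0],np.ones(len(uv))]@T[:3,:3].T
    return T[:3,3]+c*((z-T[2,3])/c[:,2])[:,None]
def rect(n,mask,z,off,k,verbose=''):
    cs,_=cv2.findContours(mask,cv2.RETR_EXTERNAL,cv2.CHAIN_APPROX_NONE)
    c=max(cs,key=cv2.contourArea)[:,0,:].astype(float)
    uv=(c+0.5)/k-0.5+np.array(off)
    P=ray(n,uv,z)[:,:2].astype(np.float32); r=cv2.minAreaRect(P)
    (cx,cy),(a,b),t=r
    h=cv2.convexHull(P);m=cv2.moments(h)
    a1=t if a>=b else t+90   # long-side direction
    a1=(a1+90)%180-90
    print(verbose,'c',np.round((cx,cy),1),'hullc',round(m['m10']/m['m00'],1),round(m['m01']/m['m00'],1),'size',round(max(a,b),1),round(min(a,b),1),'long dir deg',round(a1,2)); return P
def up(p,b,k): u0,v0,u1,v1=b; return cv2.resize(p[v0:v1,u0:u1].astype(np.float32),None,fx=k,fy=k,interpolation=cv2.INTER_CUBIC)
E
python3 - <<'E'
from m import *
p=np.load('pics/avg_top.npz')['p']
k=6
def sat(I): return I.max(2)-I.min(2)
for t,b,z in [('gA',(432,175,466,230),6),('gB',(468,160,500,215),6)]:
    I=up(p,b,k); g=I.mean(2); m=(g<150).astype(np.uint8)*255; m=cv2.morphologyEx(m,cv2.MORPH_CLOSE,np.ones((25,25)))
    rect('top',m,z,b[:2],k,t)
for t,b,z in [('shield',(388,175,436,225),10),('tray',(184,188,238,242),30)]:
    I=up(p,b,k); s=sat(I); print(t,np.percentile(s,[5,25,50,75,95]))
    m=(cv2.GaussianBlur(s,(0,0),2)<(np.percentile(s,5)+np.percentile(s,90))/2).astype(np.uint8)*255; m=cv2.morphologyEx(m,cv2.MORPH_CLOSE,np.ones((25,25))); m=cv2.morphologyEx(m,cv2.MORPH_OPEN,np.ones((25,25)))
    rect('top',m,z,b[:2],k,t); cv2.imwrite(f'pics/m_{t}.png',m)
# grill
g=p.mean(2)
def cross(prof,idx0,th,rising):
    for i in range(len(prof)-1):
        a,b=prof[i],prof[i+1]
        if (a<th<=b) if rising else (a>=th>b): return idx0+i+(th-a)/(b-a)
    return np.nan
def fit(uv,z,t):
    uv=np.array(uv); uv=uv[~np.isnan(uv).any(1)]; P=ray('top',uv,z); q=np.polyfit(P[:,1],P[:,0],1); r=P[:,0]-np.polyval(q,P[:,1]); k=abs(r)<2.5; q=np.polyfit(P[k,1],P[k,0],1)
    print(t,'x at y=-23:',round(np.polyval(q,-23),2),'slope deg',round(np.degrees(np.arctan(q[0])),2),'res',r[k].std().round(2),k.sum()); return q
cols=range(302,376)
fit([(u,cross(g[215:228,u],215,165,True)) for u in cols],89,'lip free edge (-57,z89)')
fit([(u,cross(g[174:186,u],174,165,False)) for u in cols],80,'farwall inner (67,z80)')
# well far edge: ledge to dark at z72 x=46
fit([(u,cross(g[180:192,u],180,80,False)) for u in cols],72,'far ledge edge (46,z72)')
def fity(uv,z,t):
    uv=np.array(uv); uv=uv[~np.isnan(uv).any(1)]; P=ray('top',uv,z); q=np.polyfit(P[:,0],P[:,1],1); r=P[:,1]-np.polyval(q,P[:,0]); k=abs(r)<3; q=np.polyfit(P[k,0],P[k,1],1)
    print(t,'y at x=466:',round(np.polyval(q,466),2),'slope deg',round(np.degrees(np.arctan(q[0])),2),'res',r[k].std().round(2),k.sum())
rows=range(184,222)
fity([(cross(g[v,288:302],288,130,False),v) for v in rows],85,'left cheek outer')
fity([(388-cross(g[v,388:372:-1],0,130,False),v) for v in rows],85,'right cheek outer')
for t,u0,u1 in (('ribL',322,331),('ribR',348,357)):
    R=[]
    for v in range(181,186):
        q=g[v,u0:u1]-np.median(g[v,u0:u1]); q[q<20]=0; R.append(((q*np.arange(u0,u1)).sum()/q.sum(),v))
    P=ray('top',R,79); print(t,P[:,:2].mean(0).round(1))
E
```

```text
gA c [ 467.3 -359.7] hullc 467.2 -359.6 size 130.2 65.6 long dir deg -7.63
gB c [ 506.4 -467.1] hullc 506.7 -467.3 size 130.0 65.7 long dir deg -1.46
shield [23.62015839 28.58454895 41.15312958 42.75351715 44.9365242 ]
shield c [ 478.2 -249.6] hullc 478.4 -249.6 size 108.4 83.3 long dir deg 88.22
tray [ 3.24888992  9.70315361 40.33448792 42.0855217  44.54059982]
tray c [449.6 362.6] hullc 449.4 362.6 size 118.0 85.8 long dir deg -84.41
lip free edge (-57,z89) x at y=-23: 414.99 slope deg 4.21 res 0.61 74
farwall inner (67,z80) x at y=-23: 540.22 slope deg 3.91 res 0.45 72
far ledge edge (46,z72) x at y=-23: 519.7 slope deg 4.09 res 0.35 74
left cheek outer y at x=466: 101.76 slope deg -3.98 res 0.24 38
right cheek outer y at x=466: -148.16 slope deg -4.28 res 0.71 38
ribL [529.3  10.9]
ribR [527.  -64.4]
```

```bash
python3 - <<'E'
from m import *
p=np.load('pics/avg_top.npz')['p'];k=6
b=(184,188,238,242);I=up(p,b,k);s=I.max(2)-I.min(2);g=I.mean(2)
m=((cv2.GaussianBlur(s,(0,0),2)<23)&(g>150)).astype(np.uint8)*255
m=cv2.morphologyEx(m,cv2.MORPH_CLOSE,np.ones((31,31))); m=cv2.morphologyEx(m,cv2.MORPH_OPEN,np.ones((31,31)))
rect('top',m,30,b[:2],k,'tray rim')
# handle: dark part edges
o=I[100:230,100:230].copy(); cv2.imwrite('pics/hb.png',cv2.resize(o[...,::-1],None,fx=4,fy=4)); cv2.imwrite('pics/m_tray.png',cv2.resize(np.hstack([m,cv2.convertScaleAbs(g)]),None,fx=1.2,fy=1.2))
E
```

```text
tray rim c [449.5 366.2] hullc 449.4 366.2 size 111.5 86.2 long dir deg -84.32[ WARN:0@0.130] global loadsave.cpp:1063 imwrite_ Unsupported depth image for selected encoder is fallbacked to CV_8U.
```

View pics/m_tray.png

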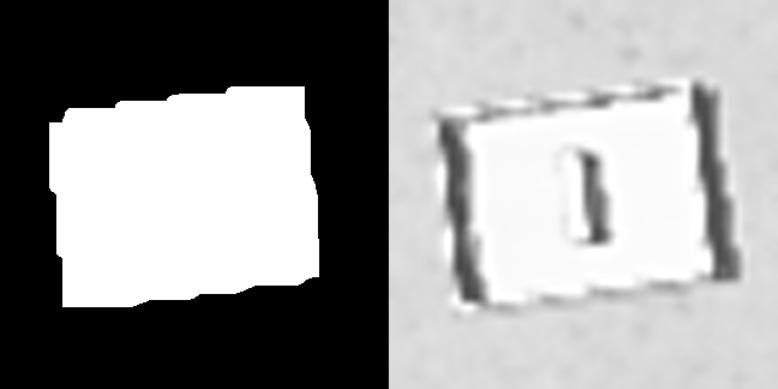

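```bash
python3 -m handwheel '[[3.8,-3.3,0,3.2],[3.8,-3.3,0,3.2],[3.8,-3.3,0,3.2],[3.8,-3.3,-1,3.2],[3.8,-3.3,-2,3.2],[3.8,-3.3,-3,3.2],[3.8,-3.3,-3,3.4],[0,0,0,0]]' -0.08 20; cat > s.py <<'E'
from station import arm
import numpy as np,sys
s=arm.get_state();R=s['ee_rot'];t=s['tcp_pos'];yaw=np.degrees(np.arctan2(-R[0,1],R[1,1]))
print('t',round(s['time_s'],2),'tcp',t.round(1),'yaw',round(yaw,2),'w',round(s['gripper_width'],1),'F',s['ft_force'].round(1),'M',s['torque'].round(2))
if len(sys.argv)>4:
    g=[float(a) for a in sys.argv[1:5]]; print('delta cm',((np.array(g[:3])-t)/10).round(2),'turn',round(g[3]-yaw,2))
E
python3 s.py 449.5 366 8 5.7
```

```text
time_s: 1.17
tcp_pos: [398.1, 409.2, 135.4]
ee_rot: [[-0.992, -0.127, 0.004], [-0.127, 0.992, 0.008], [-0.005, 0.007, -1.0]]
ft_force: [-0.1, -0.3, 0.3]
gripper_width: 43.7
t 1.17 tcp [398.1 409.2 135.4] yaw 7.27 w 43.7 F [-0.1 -0.3  0.3] M [0.01 0.01 0.03]
delta cm [  5.14  -4.32 -12.74] turn -1.57
```

```bash
python3 -m handwheel '[[3,-2.5,-3,-0.8],[2.2,-1.8,-3,-0.8],[0,0,-2,0],[0,0,0,0]]' >/dev/null; python3 s.py 449.5 366 8 5.7
```

```text
t 1.5 tcp [446.  371.9  63.9] yaw 5.27 w 40.1 F [-1.8  0.   0.2] M [-0.    0.01 -0.01]
delta cm [ 0.35 -0.59 -5.59] turn 0.43
```

```bash
python3 -m handwheel '[[0.4,-0.6,-1,0.4],[0,0,-2,0],[0,0,0,0]]' >/dev/null; python3 s.py 449.5 366 8 5.7
python3 - <<'E'
from h import *
p,d=snap('top','a1'); cv2.imwrite('pics/a1c.png',cv2.resize(p[180:250,180:280,::-1],None,fx=7,fy=7,interpolation=cv2.INTER_CUBIC))
E
```

```text
t 1.75 tcp [450.8 366.6  34.7] yaw 5.74 w 40.1 F [-1.3 -0.4 -0.6] M [-0.05  0.06  0.01]
delta cm [-0.13 -0.06 -2.67] turn -0.04
```

View pics/a1c.png

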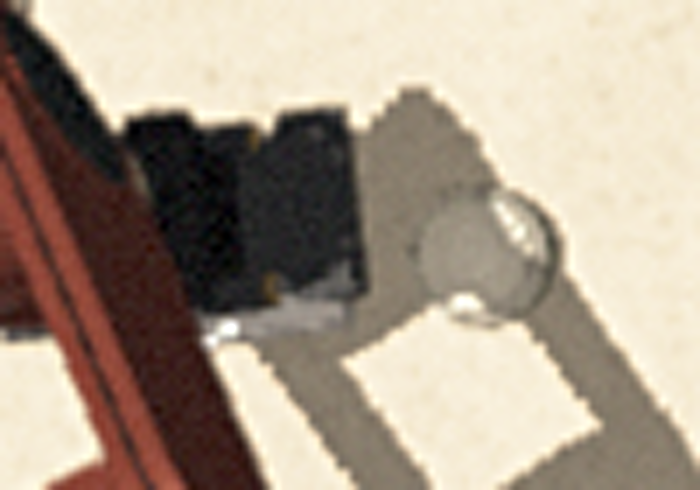

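The gripper covers the tray and the timer is clear of it. I'll go down and grip.

```bash
python3 -m handwheel '[[-0.1,0,-1.5,0],[0,0,-1.1,0],[0,0,-0.3,0],[0,0,0,0]]' >/dev/null; python3 s.py 449.5 366 8 5.7; python3 -m handwheel '[[0,0,0,0],[0,0,0,0],[0,0,0,0],[0,0,0,0],[0,0,0,0],[0,0,0,0]]' -1 30 >/dev/null;python3 s.py 449.5 366 8 5.7
```

```text
t 2.13 tcp [453.9 371.5  13.6] yaw 5.98 w 40.2 F [-0.8 -0.4  0.6] M [0.02 0.02 0.01]
delta cm [-0.44 -0.55 -0.56] turn -0.28
t 2.63 tcp [456.1 373.6  18. ] yaw 6.06 w 8.2 F [-0.5 -0.6 -0.3] M [ 0.06 -0.08  0.02]
delta cm [-0.66 -0.76 -1.  ] turn -0.36
```

```bash
python3 -m handwheel '[[0,0,0,0],[0,0,0,0]]' >/dev/null;python3 s.py 449.5 366 8 5.7;  python3 -m handwheel '[[0,0,1,0],[0,0,1,0],[0,0,0,0]]' >/dev/null;python3 s.py 449.5 366 8 5.7
python3 - <<'E'
from h import *
p,d=snap('side','a2'); cv2.imwrite('pics/a2c.png',cv2.resize(p[130:230,270,None] if 0 else p[110:230,250:370,::-1],None,fx=5,fy=5,interpolation=cv2.INTER_CUBIC))
E
```

```text
t 2.8 tcp [456.3 373.6  18.3] yaw 6.05 w 1.7 F [-0.9  0.6 -0.4] M [-0.01  0.    0.02]
delta cm [-0.68 -0.76 -1.03] turn -0.35
t 3.05 tcp [455.8 373.3  39.5] yaw 6.04 w 0.5 F [ 0.3  0.8 -0.5] M [ 0.02  0.03 -0.01]
delta cm [-0.63 -0.73 -3.15] turn -0.34
```

View pics/a2c.png

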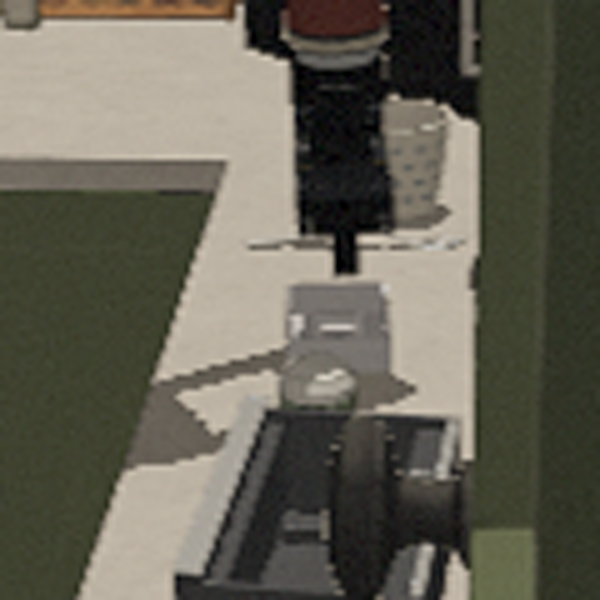

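```bash
cat >> m.py <<'E'
def proj(n,P):
    i=imaging.camera_info(n);K=np.array(i['camera_matrix']);T=np.linalg.inv(np.array(i['cam_to_world']))
    c=(np.c_[np.atleast_2d(P),np.ones(len(np.atleast_2d(P)))]@T.T)[:,:3]; return c[:,:2]/c[:,2:]*K[0,0]+K[:2,2]
E
python3 - <<'E'
from m import *
for q in ([455.8,373.3,39.5],[449.5,366,28]):
    uv=proj('side',[q]); print(uv,(uv-[250,110])*5, proj('top',[q]))
E
```

```text
[[319.10667878 168.53876646]] [[345.53339391 292.69383229]] [[205.834115   212.60532326]]
[[317.47843745 171.82276827]] [[337.39218725 309.11384136]] [[209.32295247 214.79002695]]
```

```bash
python3 - <<'E'
from m import *
f=np.load('pics/a2.npz');p,d=f['p'],f['d'];w=pts('side',d)
for v in range(140,184,2): print(v,p[v,319].tolist(),w[v,319].round(0), w[v,316].round(0))
E
```

```text
140 [18, 19, 21] [461. 321. 182.] [450. 318. 183.]
142 [23, 20, 22] [461. 321. 174.] [450. 321. 174.]
144 [22, 22, 25] [462. 307. 171.] [450. 313. 169.]
146 [28, 29, 29] [464. 283. 173.] [452. 294. 168.]
148 [22, 24, 18] [464. 276. 167.] [453. 274. 168.]
150 [13, 11, 13] [464. 281. 157.] [452. 280. 158.]
152 [15, 14, 7] [463. 283. 149.] [452. 287. 147.]
154 [13, 14, 15] [463. 282. 141.] [452. 286. 139.]
156 [3, 6, 7] [463. 285. 132.] [452. 283. 132.]
158 [16, 15, 15] [457. 363.  91.] [445. 362.  90.]
160 [8, 12, 14] [457. 362.  82.] [445. 357.  84.]
162 [16, 17, 14] [456. 367.  71.] [445. 361.  74.]
164 [50, 46, 38] [456. 366.  63.] [444. 365.  63.]
166 [165, 156, 143] [447. 485.   1.] [433. 490.  -2.]
168 [122, 117, 113] [452. 421.  20.] [439. 416.  22.]
170 [120, 113, 109] [452. 419.  12.] [439. 413.  14.]
172 [106, 103, 98] [456. 365.  28.] [444. 360.  30.]
174 [132, 127, 123] [456. 362.  20.] [444. 359.  21.]
176 [102, 95, 94] [454. 380.   3.] [441. 391.  -3.]
178 [121, 115, 110] [459. 320.  22.] [448. 311.  26.]
180 [119, 115, 110] [460. 312.  17.] [447. 318.  14.]
182 [113, 109, 101] [460. 308.  10.] [452. 256.  36.]
```

```bash
python3 s.py 449.5 366 8 5.7; python3 - <<'E'
from m import *
p,d=snap('side','a3');w=pts('side',d)
for v in range(150,176,2): print(v,p[v,319].tolist(),w[v,319].round(0), w[v,316].round(0))
i=imaging.camera_info('side'); print(arm.get_state()['time_s'])
cv2.imwrite('pics/a3c.png',cv2.resize(p[110:230,250:370,::-1],None,fx=5,fy=5,interpolation=cv2.INTER_CUBIC))
E
python3 s.py 449.5 366 8 5.7
```

```text
t 3.1 tcp [455.6 373.1  38.9] yaw 6.04 w 0.5 F [ 0.5 -0.2  0.8] M [ 0.03 -0.04  0.03]
delta cm [-0.61 -0.71 -3.09] turn -0.34
150 [15, 13, 16] [464. 275. 160.] [453. 272. 161.]
152 [15, 22, 17] [463. 288. 147.] [452. 288. 146.]
154 [14, 15, 19] [463. 291. 137.] [452. 284. 140.]
156 [17, 12, 17] [463. 287. 131.] [452. 284. 132.]
158 [5, 5, 8] [457. 361.  91.] [445. 359.  92.]
160 [17, 11, 15] [457. 364.  81.] [445. 359.  83.]
162 [11, 11, 13] [457. 362.  73.] [444. 364.  72.]
164 [27, 22, 22] [457. 358.  66.] [444. 361.  65.]
166 [167, 159, 145] [447. 484.   1.] [434. 485.   1.]
168 [121, 116, 111] [452. 415.  23.] [439. 420.  21.]
170 [121, 116, 110] [452. 418.  13.] [440. 411.  16.]
172 [107, 102, 97] [456. 364.  28.] [443. 367.  26.]
174 [133, 127, 121] [456. 359.  22.] [444. 357.  22.]
3.15
t 3.15 tcp [455.2 372.9  38.1] yaw 6.04 w 0.4 F [0.3 0.1 0.1] M [ 0.06  0.02 -0.03]
delta cm [-0.57 -0.69 -3.01] turn -0.34
```

View pics/a3c.png

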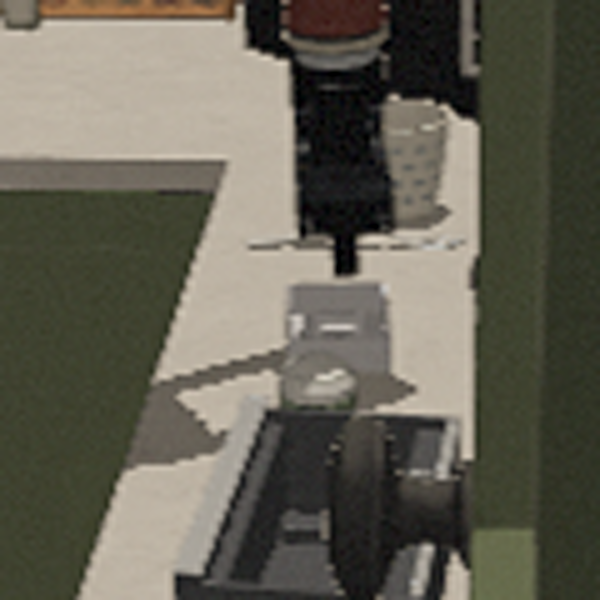

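```bash
python3 - <<'E'
from m import *
f=np.load('pics/side0.npz');p,d=f['p'],f['d'];w=pts('side',d)
print(proj('side',[[182.5,597.1,199.6]]))
R=w[70:125,235:285];m=(p[70:125,235:285].mean(2)<60)&(R[...,1]<720)&(R[...,1]>500)
vv,uu=np.nonzero(m)
for v in range(0,55,3):
    k=m[v]
    if k.sum(): print(v+70,235+np.nonzero(k)[0].min(),235+np.nonzero(k)[0].max(),np.nanmedian(R[v][k],0).round(0))
E
```

```text
[[260.58110164 113.33045861]]
70 245 265 [183. 569. 391.]
73 245 263 [181. 549. 383.]
76 248 263 [185. 554. 370.]
79 248 274 [196. 589. 350.]
82 248 275 [199. 583. 339.]
85 248 274 [197. 573. 329.]
88 240 274 [187. 518. 329.]
91 240 267 [184. 519. 317.]
94 242 267 [178. 516. 306.]
97 242 267 [173. 514. 294.]
100 251 267 [183. 632. 249.]
103 252 267 [175. 557. 257.]
106 252 267 [176. 549. 246.]
109 253 256 [169. 549. 233.]
```

```bash
python3 -m handwheel '[[-0.3,-0.3,0,-0.2],[-0.3,-0.4,0,-0.1],[0,0,0,0],[0,0,0,0]]' -0.08 30 >/dev/null;python3 s.py 449.5 366 -11 5.7;python3 -m handwheel '[[0,0,-1.5,0],[0,0,-1,0],[0,0,0,0]]' >/dev/null;python3 s.py 449.5 366 -11 5.7
```

```text
t 3.48 tcp [447.9 364.7  37.6] yaw 5.71 w 19.1 F [-0.4 -0.1 -0.2] M [-0.01  0.03  0.01]
delta cm [ 0.16  0.13 -4.86] turn -0.01
t 3.73 tcp [448.1 364.7  12.2] yaw 5.7 w 36.4 F [-0.2  0.2  0.3] M [ 0.02  0.03 -0.04]
delta cm [ 0.14  0.13 -2.32] turn 0.0
```

```bash
python3 -m handwheel '[[0.1,0.1,-1,0],[0,0,-0.5,0],[0,0,0,0]]' >/dev/null;python3 s.py 449.5 366 -11 5.7;python3 -m handwheel '[[0,0,-0.6,0],[0,0,0,0]]' >/dev/null;python3 s.py 449.5 366 -11 5.7
```

```text
t 3.98 tcp [448.8 365.6  -4.6] yaw 5.7 w 39.6 F [-0.5 -0.3 -0.3] M [ 0.02  0.06 -0.  ]
delta cm [ 0.07  0.04 -0.64] turn 0.0
t 4.15 tcp [448.7 365.5 -11.5] yaw 5.7 w 40.0 F [-1.7 -1.  -0.5] M [0.07 0.04 0.05]
delta cm [0.08 0.05 0.05] turn 0.0
```

```bash
python3 -m handwheel '[[0,0,0,0],[0,0,0,0],[0,0,0,0],[0,0,0,0],[0,0,0,0],[0,0,0,0],[0,0,0,0],[0,0,0,0]]' -1 35 >/dev/null;python3 s.py 449.5 366 -11 5.7;python3 -m handwheel '[[0,0,1,0],[0,0,1,0],[0,0,0,0]]' >/dev/null;python3 s.py
```

```text
t 4.82 tcp [449.6 366.1 -10.3] yaw 5.71 w 9.6 F [ 0.2  0.8 -2.2] M [0.01 0.02 0.02]
delta cm [-0.01 -0.01 -0.07] turn -0.01
t 5.07 tcp [448.4 365.4  10.2] yaw 5.7 w 9.8 F [ 0.8  0.5 -1.6] M [ 0.07 -0.05  0.06]
```

```bash
python3 -m handwheel '[[0,0,3,0],[0,0,3.5,0],[0,0,3.5,0],[0,-2,2,0],[0.3,-3.5,0,-1],[0.3,-3.5,0,-1],[0.3,-3.5,0,-1],[0.3,-3.5,0,-1],[0.3,-3.5,0,-1],[0.3,-3.5,0,-1],[0.3,-3.5,0,-1],[0,0,0,0]]' >/dev/null;python3 s.py 473 -23 100 -4.05
```

```text
t 6.07 tcp [468.5  90.8 143.6] yaw -1.19 w 9.7 F [ 0.8  0.4 -1.8] M [0.06 0.   0.05]
delta cm [  0.45 -11.38  -4.36] turn -2.86
```

```bash
python3 -m handwheel '[[0.2,-3,-1,-1],[0.1,-3,-1,-1],[0.1,-3,-0.5,-0.8],[0,-1.6,0,0],[0,0,0,0]]' >/dev/null;python3 s.py 473 -23 100 -4.05
```

```text
t 6.48 tcp [473.5 -20.  121.1] yaw -4.24 w 9.3 F [ 0.2 -0.  -0.8] M [ 0.04  0.06 -0.02]
delta cm [-0.05 -0.3  -2.11] turn 0.19
```

```bash
python3 -m handwheel '[[0,-0.3,-0.7,0.2],[0,0,-0.7,0],[0,0,0,0]]' >/dev/null;python3 s.py 473 -23 100 -4.05; python3 - <<'E'
from h import *
p,d=snap('side','b1'); q,d=snap('top','b1t')
cv2.imwrite('pics/b1c.png',np.hstack([cv2.resize(p[120:240,250:350,::-1],(500,600),interpolation=cv2.INTER_CUBIC)[:400],cv2.resize(q[150:250,285:395,::-1],(300,273))[[*range(273)]+[0]*127]]))
E
```

```text
t 6.73 tcp [473.9 -22.3 106.7] yaw -4.1 w 9.2 F [ 0.7 -0.  -3.1] M [0.04 0.06 0.02]
delta cm [-0.09 -0.07 -0.67] turn 0.05
```

View pics/b1c.png

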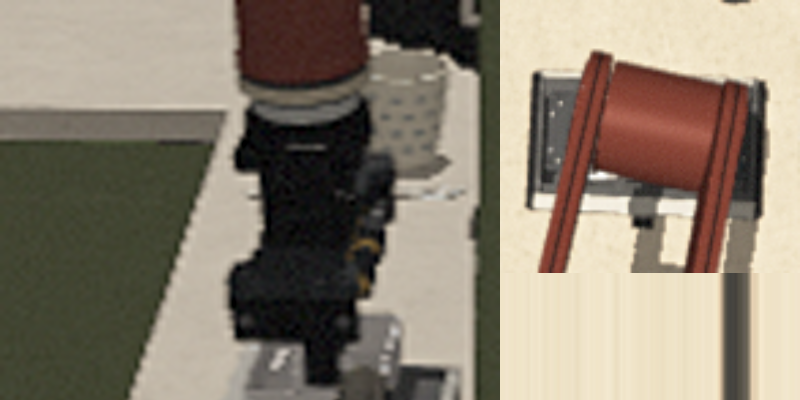

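```bash
python3 -m handwheel '[[-0.1,-0.1,-1.2,0],[0,0,-1.2,0],[0,0,-0.5,0],[0,0,0,0]]' >/dev/null;python3 s.py 473 -23 64 -4.05; python3 -m handwheel '[[0,0,-0.8,0],[0,0,0,0]]' >/dev/null;python3 s.py 473 -23 60 -4.05
```

```text
t 7.17 tcp [474.9 -19.9  79.2] yaw -3.74 w 9.5 F [-1.   0.2 -3.1] M [ 0.    0.05 -0.01]
delta cm [-0.19 -0.31 -1.52] turn -0.31
t 7.33 tcp [475.2 -19.   71.3] yaw -3.65 w 9.6 F [-1.4 -0.2 -3.2] M [-0.02  0.11  0.02]
delta cm [-0.22 -0.4  -1.13] turn -0.4
```

```bash
python3 -m handwheel '[[-0.2,-0.4,0,-0.3],[0,-0.1,-0.2,-0.1],[0,-0.05,0,0]]' >/dev/null;python3 s.py 473 -23 60 -4.05; python3 -m handwheel '[[0,0,0,0],[0,0,0,0]]' >/dev/null;python3 s.py 473 -23 60 -4.05
```

```text
t 7.58 tcp [473.7 -24.7  69.8] yaw -4.03 w 9.7 F [-0.3 -0.2 -2.6] M [-0.01  0.05  0.05]
delta cm [-0.07  0.17 -0.98] turn -0.02
t 7.75 tcp [474.1 -25.2  70.4] yaw -4.08 w 9.6 F [-0.2 -0.9 -2.4] M [0.   0.06 0.01]
delta cm [-0.11  0.22 -1.04] turn 0.03
```

```bash
python3 -m handwheel '[[-0.1,0.2,-0.6,0],[0,0,-0.6,0],[0,0,0,0]]' >/dev/null;python3 s.py 473 -23 60 -4.05; python3 -m handwheel '[[-0.05,0,-0.8,0],[0,0,-0.8,0],[0,0,0,0]]' >/dev/null;python3 s.py 473 -23 30 -4.05
```

```text
t 8.0 tcp [473.8 -23.4  58.2] yaw -4.11 w 9.9 F [-0.3 -1.2 -2.1] M [ 0.    0.09 -0.07]
delta cm [-0.08  0.04  0.18] turn 0.06
t 8.25 tcp [472.8 -23.2  40.1] yaw -4.1 w 10.1 F [-1.  -0.  -1.8] M [-0.03  0.07  0.04]
delta cm [ 0.02  0.02 -1.01] turn 0.05
```

```bash
python3 -m handwheel '[[0,0,-0.8,0],[0,0,-0.8,0],[0,0,-0.4,0],[0,0,0,0]]' >/dev/null;python3 s.py 473 -23 8 -4.05; python3 -m handwheel '[[0,0,-0.5,0],[0,0,-0.3,0],[0,0,0,0]]' >/dev/null;python3 s.py 473 -23 -4 -4.05
```

```text
t 8.58 tcp [472.  -23.   16.9] yaw -4.09 w 9.4 F [ 0.1 -0.8 -1.3] M [ 0.01  0.1  -0.01]
delta cm [ 0.1  -0.   -0.89] turn 0.04
t 8.83 tcp [471.9 -22.9   7.8] yaw -4.1 w 9.8 F [-0.8 -0.2 -2.4] M [ 0.02  0.05 -0.  ]
delta cm [ 0.11 -0.01 -1.18] turn 0.05
```

```bash
python3 -m handwheel '[[0.1,0,-0.5,0],[0,0,-0.3,0],[0,0,0,0]]' >/dev/null;python3 s.py 473 -23 -4 -4.05; python3 -m handwheel '[[0,0,-0.3,0],[0,0,0,0]]' >/dev/null;python3 s.py 473 -23 -4 -4.05
```

```text
t 9.08 tcp [473.5 -23.1  -0.6] yaw -4.1 w 9.8 F [ 0.  -0.1 -3.2] M [-0.02  0.03  0.04]
delta cm [-0.05  0.01 -0.34] turn 0.05
t 9.25 tcp [474.2 -23.3  -3.5] yaw -4.09 w 9.5 F [-1.5 -0.9 -0.5] M [-0.21  0.36 -0.05]
delta cm [-0.12  0.03 -0.05] turn 0.04
```

```bash
python3 -m handwheel '[[-0.05,0,-0.15,0],[0,0,0,0]]' >/dev/null;python3 s.py 473 -23 -4 -4.05; python3 -m handwheel '[[0,0,0,0],[0,0,0,0],[0,0,0,0],[0,0,0,0]]' -0.3 >/dev/null;python3 s.py;  python3 -m handwheel '[[0,0,2,0],[0,0,3.5,0],[0,0,3.5,0],[0,0,3.5,0],[0,0,3,0],[0,-3.5,0,0],[0,-3.5,0,0],[0,-3.5,0,0],[0,-3.5,0,0],[0,-3.5,0,0],[0,-3.5,0,0],[0,0,0,0]]' >/dev/null;python3 s.py 478.2 -249.6 14 -1.8
python3 - <<'E'
from h import *
q,d=snap('top','b2t')
cv2.imwrite('pics/b2.png',cv2.resize(q[160:245,280:440,::-1],(800,425)))
E
```

```text
t 9.42 tcp [474.7 -23.3  -4. ] yaw -4.09 w 9.5 F [-3.3  0.3  1.6] M [-0.13  0.59 -0.03]
delta cm [-0.17  0.03  0.  ] turn 0.04
t 9.75 tcp [475.4 -23.6  -3.4] yaw -4.09 w 26.7 F [ 0.6 -0.4  0.6] M [ 0.06  0.01 -0.03]
t 10.75 tcp [ 472.7 -240.7  162. ] yaw -3.58 w 30.4 F [-0.4  0.9  0.2] M [ 0.04  0.11 -0.05]
delta cm [  0.55  -0.89 -14.8 ] turn 1.78
```

View pics/b2.png

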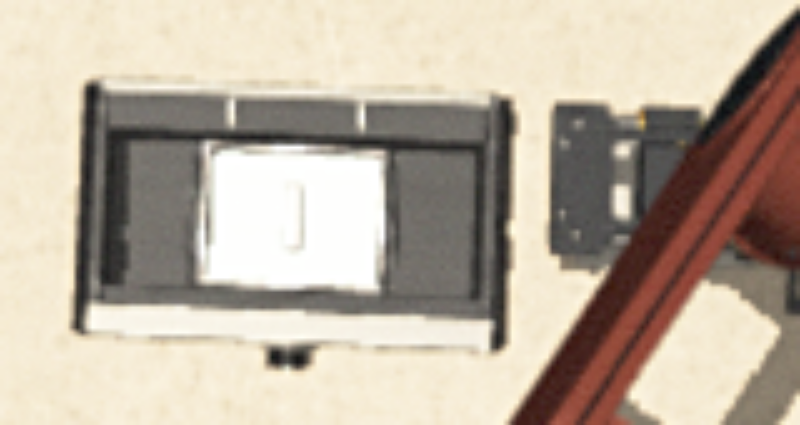

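```bash
python3 - <<'E'
from m import *
f=np.load('pics/b2t.npz');p=f['p'].astype(float);d=f['d'];k=6
b=(312,182,366,228);I=up(p,b,k);g=I.mean(2)
m=(g>170).astype(np.uint8)*255
m[:24]=0
n,l,st,c=cv2.connectedComponentsWithStats(m);i=l[g.shape[0]//2,150]; print(st[:5].tolist())
m=((l==np.argmax(st[1:,4])+1)*255).astype(np.uint8); m=cv2.morphologyEx(m,cv2.MORPH_CLOSE,np.ones((25,25)));m=cv2.morphologyEx(m,cv2.MORPH_OPEN,np.ones((25,25)))
rect('top',m,36,b[:2],k,'tray in well')
w=pts('top',d); print('tray floor z',np.nanmedian(w[195:212,324:352,2]),'well floor',np.nanmedian(w[195:212,305:316,2]),np.nanmedian(w[195:212,362:372,2]))
uv=[(414.1,198.5)];print('shield bar',ray('top',uv,38))
p,d=snap('side','b3'); q=np.load('pics/side0.npz')['p']
cv2.imwrite('pics/b3.png',np.hstack([cv2.resize(x[150:350,240:350,::-1],None,fx=3,fy=3) for x in (q,p)]))
E
```

```text
[[0, 0, 324, 249, 41682], [241, 24, 4, 2, 5], [44, 38, 227, 181, 36593], [0, 233, 324, 43, 11144]]
tray in well c [473.1 -22.8] hullc 472.6 -23.0 size 111.7 86.5 long dir deg 86.67
tray floor z 9.469760223633216 well floor 5.886883061283697 6.451719168454815
shield bar [[ 479.29375306 -249.96744982   38.        ]]
```

View pics/b3.png

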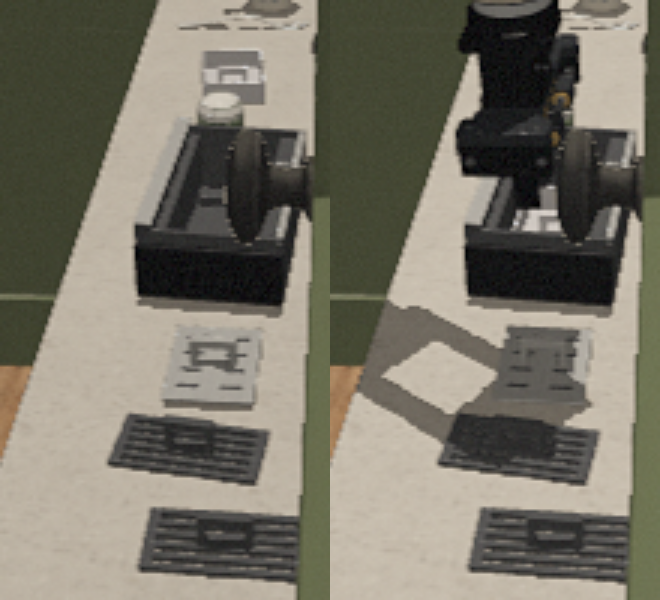

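```bash
python3 -m handwheel '[[0.3,-0.5,-3.5,0.9],[0.3,-0.4,-3.5,0.9],[0,0,-3.5,0],[0,0,-2.5,0],[0,0,-0.5,0],[0,0,0,0]]' >/dev/null;python3 s.py 478.8 -249.8 -6 -1.8
```

```text
t 11.35 tcp [ 480.6 -239.    24.6] yaw -1.35 w 30.3 F [0.3 0.3 0.4] M [-0.02  0.03 -0.04]
delta cm [-0.18 -1.08 -3.06] turn -0.45
```

```bash
python3 -m handwheel '[[-0.2,-1.1,0,-0.4],[0,0,-0.2,0],[0,0,0,0]]' >/dev/null;python3 s.py 478.8 -249.8 -6 -1.8
```

```text
t 11.6 tcp [ 480.2 -249.7   25.6] yaw -1.61 w 30.5 F [ 0.2  0.3 -0.4] M [-0.01  0.08 -0.01]
delta cm [-0.14 -0.01 -3.16] turn -0.19
```

```bash
python3 -m handwheel '[[-0.1,0,-1.2,-0.2],[0,0,-0.8,0],[0,0,0,0]]' >/dev/null;python3 s.py 478.8 -249.8 -6 -1.8;python3 -m handwheel '[[0,0,-0.7,0],[0,0,-0.3,0],[0,0,0,0]]' >/dev/null;python3 s.py 478.8 -249.8 -6 -1.8
```

```text
t 11.85 tcp [ 482.4 -252.5    8.6] yaw -1.86 w 30.9 F [ 0.  -0.2 -0.8] M [0.03 0.05 0.02]
delta cm [-0.36  0.27 -1.46] turn 0.06
t 12.1 tcp [ 482.5 -252.7   -2.4] yaw -1.88 w 30.5 F [-0.3  1.  -0.7] M [ 0.05  0.05 -0.02]
delta cm [-0.37  0.29 -0.36] turn 0.08
```

```bash
python3 -m handwheel '[[-0.3,0.3,-0.3,0],[0,0,0,0],[0,0,0,0]]' >/dev/null;python3 s.py 478.8 -249.8 -6 -1.8; python3 -m handwheel '[[0,0,0,0],[0,0,0,0],[0,0,0,0],[0,0,0,0],[0,0,0,0],[0,0,0,0],[0,0,0,0]]' -1 35 >/dev/null;python3 s.py 478.8 -249.8 -6 -1.8;python3 -m handwheel '[[0,0,1,0],[0,0,1,0],[0,0,0,0]]' >/dev/null;python3 s.py
```

```text
t 12.35 tcp [ 478.8 -249.1   -6.3] yaw -1.88 w 30.3 F [ 0.6 -1.4  0.4] M [-0.04  0.04 -0.  ]
delta cm [-0.   -0.07  0.03] turn 0.08
t 12.93 tcp [ 479.  -249.2   -5.8] yaw -1.87 w 9.7 F [-0.3  0.5 -0.7] M [-0.03  0.    0.  ]
delta cm [-0.02 -0.06 -0.02] turn 0.07
t 13.18 tcp [ 477.8 -248.3   14.7] yaw -1.87 w 9.5 F [ 0.2 -0.3 -1.5] M [ 0.01  0.08 -0.02]
```

```bash
python3 -m handwheel '[[0,0,3.3,0],[0,0,3.3,0],[0,0,3.3,0],[0,1,2,0],[-0.1,3.5,0,-0.4],[-0.1,3.5,0,-0.4],[-0.1,3.5,0,-0.4],[0,3.5,0,-0.4],[0,3.5,0,-0.4],[0,2.5,0,0],[0,1.5,0,0],[0,0,0,0]]' >/dev/null;python3 s.py 473.4 -23 110 -3.8
```

```text
t 14.18 tcp [472.6 -15.2 146.3] yaw -4.33 w 9.6 F [ 0.2  0.5 -1.6] M [-0.01  0.08 -0.02]
delta cm [ 0.08 -0.78 -3.63] turn 0.53
```

```bash
python3 -m handwheel '[[0,-0.8,-1.2,0.5],[0,0,-1.2,0],[0,0,-1,0],[0,0,0,0],[0,0,0,0]]' >/dev/null;python3 s.py 473.4 -23 80 -3.8
```

```text
t 14.6 tcp [473.4 -23.9 113.3] yaw -3.57 w 9.6 F [ 0.5  0.2 -2.6] M [-0.03  0.1   0.05]
delta cm [ 0.    0.09 -3.33] turn -0.23
```

```bash
python3 -m handwheel '[[0,0.1,-1.2,-0.2],[0,0,-1.2,0],[0,0,-0.6,0],[0,0,0,0],[0,0,0,0]]' >/dev/null;python3 s.py 473.4 -23 80 -3.8;  python3 -m handwheel '[[0,0,-0.8,0],[0,0,-0.6,0],[0,0,-0.4,0],[0,0,0,0],[0,0,0,0]]' >/dev/null;python3 s.py 473.4 -23 30 -3.8
```

```text
t 15.02 tcp [475.  -25.4  85. ] yaw -3.95 w 9.7 F [-0.5 -0.2 -2.4] M [ 0.04  0.1  -0.  ]
delta cm [-0.16  0.24 -0.5 ] turn 0.15
t 15.43 tcp [476.5 -26.1  67.3] yaw -3.97 w 9.6 F [-0.4 -0.1 -1.9] M [ 0.03  0.15 -0.01]
delta cm [-0.31  0.31 -3.73] turn 0.17
```

```bash
python3 -m handwheel '[[-0.3,0.3,0,0.15],[0,0,-0.2,0],[0,0,0,0]]' >/dev/null;python3 s.py 473.4 -23 80 -3.8;  python3 -m handwheel '[[0,0,-0.7,0],[0,0,-0.7,0],[0,0,0,0]]' >/dev/null;python3 s.py 473.4 -23 30 -3.8
```

```text
t 15.68 tcp [473.4 -22.7  65.4] yaw -3.8 w 9.5 F [-0.6 -0.5 -2. ] M [0.03 0.12 0.02]
delta cm [ 0.   -0.03  1.46] turn -0.0
t 15.93 tcp [473.9 -22.7  50.8] yaw -3.77 w 9.5 F [-0.8  1.2 -2.8] M [ 0.04  0.16 -0.01]
delta cm [-0.05 -0.03 -2.08] turn -0.03
```

```bash
python3 -m handwheel '[[-0.05,0,-0.7,0],[0,0,-0.5,0],[0,0,0,0]]' >/dev/null;python3 s.py 473.4 -23 80 -3.8;  python3 -m handwheel '[[0,0,-0.5,0],[0,0,0,0]]' >/dev/null;python3 s.py 473.4 -23 24 -3.8; python3 -m handwheel '[[0,0,-0.4,0],[0,0,0,0]]' >/dev/null;python3 s.py 473.4 -23 24 -3.8
```

```text
t 16.18 tcp [472.9 -22.6  36.9] yaw -3.77 w 9.9 F [-0.7  0.1 -2. ] M [ 0.    0.12 -0.02]
delta cm [ 0.05 -0.04  4.31] turn -0.03
t 16.35 tcp [472.5 -22.6  30.8] yaw -3.78 w 9.2 F [-0.6 -0.1 -2.2] M [ 0.06  0.17 -0.  ]
delta cm [ 0.09 -0.04 -0.68] turn -0.02
t 16.52 tcp [472.5 -22.6  26.3] yaw -3.79 w 9.5 F [-0.2  0.  -3.2] M [ 0.    0.11 -0.02]
delta cm [ 0.09 -0.04 -0.23] turn -0.01
```

```bash
python3 -m handwheel '[[0.05,0,-0.2,0],[0,0,-0.1,0],[0,0,0,0]]' >/dev/null;python3 s.py 473.4 -23 24 -3.8;  python3 -m handwheel '[[0,0,0,0],[0,0,0,0],[0,0,0,0],[0,0,0,0]]' -0.3 >/dev/null;python3 s.py;  python3 -m handwheel '[[0,0,2,0],[0,0,3.5,0],[0,0,3.5,0],[0,0,3.5,0],[0,-1,0,0],[0,-3.5,0,0],[0,-3.5,0,-1],[0,-3.5,0,-1],[0,-3.5,0,-1],[0,-3.5,0,0],[0,-3.5,0,0],[0,0,0,0]]' >/dev/null;python3 s.py 467.3 -359.7 -10 -7.6
python3 - <<'E'
from h import *
q,d=snap('top','c2t')
cv2.imwrite('pics/c2.png',cv2.resize(q[160:245,280:440,::-1],(800,425)))
p,d=snap('side','c2s')
cv2.imwrite('pics/c2s.png',cv2.resize(p[150:350,240:350,::-1],None,fx=3,fy=3))
E
```

```text
t 16.77 tcp [473.9 -22.7  24.5] yaw -3.78 w 10.1 F [-1.6  0.6  0.2] M [0.15 0.52 0.02]
delta cm [-0.05 -0.03 -0.05] turn -0.02
t 17.1 tcp [475.9 -23.2  25.9] yaw -3.77 w 26.8 F [ 0.3 -0.5 -0.5] M [-0.01  0.02 -0.06]
t 18.1 tcp [ 475.8 -252.9  160.1] yaw -6.49 w 30.7 F [ 0.  -0.5  1.1] M [ 0.05  0.05 -0.02]
delta cm [ -0.85 -10.68 -17.01] turn -1.11
```

View pics/c2.png

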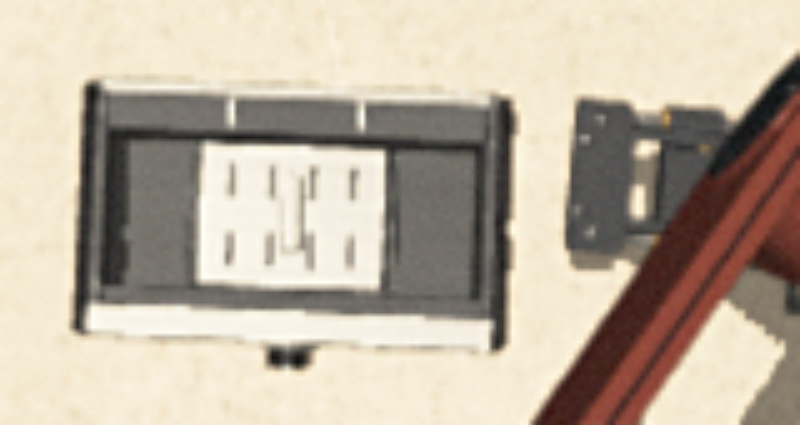

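View pics/c2s.png

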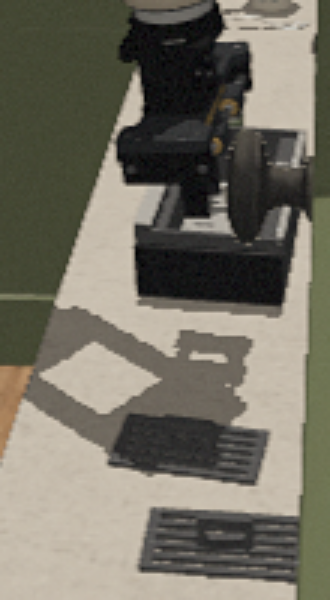

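```bash
python3 -m handwheel '[[-0.3,-3.5,-3,-0.4],[-0.3,-3.5,-3,-0.4],[-0.3,-2.7,-3,-0.3],[0,-0.7,-3,0],[0,0,-1,0],[0,0,0,0]]' >/dev/null;python3 s.py 467.3 -359.7 -10 -7.6; python3 -m handwheel '[[0,0,0,0]]' > /dev/null;python3 s.py 467.3 -359.7 -10 -7.6
python3 - <<'E'
from m import *
p,d=np.load('pics/c2t.npz')['p'],np.load('pics/c2t.npz')['d'];w=pts('top',d)
print('shield plate z',np.nanmedian(w[190:216,322:354,2])); P=w[190:216,322:354].reshape(-1,3);P=P[~np.isnan(P).any(1)];A=np.c_[P[:,:2],np.ones(len(P))];c=np.linalg.lstsq(A,P[:,2],rcond=None)[0];print('slopes deg',np.degrees(c[:2]))
E
```

```text
t 18.7 tcp [ 470.8 -344.9   32.3] yaw -7.14 w 30.9 F [-0.1  1.8  0.4] M [ 0.05  0.12 -0.03]
delta cm [-0.35 -1.48 -4.23] turn -0.46
t 18.78 tcp [ 470.7 -343.    31.9] yaw -7.09 w 30.6 F [ 0.9 -0.6 -0.2] M [0.05 0.05 0.02]
delta cm [-0.34 -1.67 -4.19] turn -0.51
shield plate z 40.459911354886
slopes deg [ 0.07848449 -0.43717143]
```

Shield plate is level at z≈40, so it is home. Now grate A.

```bash
python3 -m handwheel '[[-0.3,-1.7,0,-0.5],[0,0,0,0],[0,0,0,0]]' >/dev/null;python3 s.py 467.3 -359.7 -10 -7.6; python3 -m handwheel '[[0,0,0,0]]' > /dev/null;python3 s.py 467.3 -359.7 -10 -7.6
```

```text
t 19.03 tcp [ 470.5 -359.    36.3] yaw -7.34 w 30.5 F [0.1 0.9 0.5] M [ 0.07  0.07 -0.03]
delta cm [-0.32 -0.07 -4.63] turn -0.26
t 19.12 tcp [ 471.5 -359.7   38.2] yaw -7.32 w 30.4 F [-0.3 -0.5  0. ] M [0.05 0.09 0.03]
delta cm [-0.42  0.   -4.82] turn -0.28
```

```bash
python3 -m handwheel '[[-0.4,0,-1,-0.3],[0,0,-1,0],[0,0,-0.5,0],[0,0,0,0]]' >/dev/null;python3 s.py 467.3 -359.7 -10 -7.6; python3 -m handwheel '[[0,0,-1,0],[0,0,-0.6,0],[0,0,0,0]]' > /dev/null;python3 s.py 467.3 -359.7 -10 -7.6
```

```text
t 19.45 tcp [ 469.  -360.4   14.2] yaw -7.59 w 30.6 F [ 0.2 -0.1 -0.6] M [ 0.02  0.08 -0.01]
delta cm [-0.17  0.07 -2.42] turn -0.01
t 19.7 tcp [ 468.3 -359.5   -4.5] yaw -7.58 w 31.1 F [-0.1  0.5  0.7] M [-0.03  0.06 -0.01]
delta cm [-0.1  -0.02 -0.55] turn -0.02
```

```bash
python3 -m handwheel '[[-0.1,0,-0.5,0],[0,0,0,0],[0,0,0,0]]' >/dev/null;python3 s.py 467.3 -359.7 -10 -7.6; python3 -m handwheel '[[0,0,0,0],[0,0,0,0],[0,0,0,0],[0,0,0,0],[0,0,0,0],[0,0,0,0],[0,0,0,0]]' -1 35 >/dev/null;python3 s.py 467.3 -359.7 -10 -7.6;python3 -m handwheel '[[0,0,1,0],[0,0,1,0],[0,0,0,0]]' >/dev/null;python3 s.py
```

```text
t 19.95 tcp [ 466.7 -358.9  -11.4] yaw -7.59 w 30.2 F [ 0.7 -1.2  1. ] M [ 0.04  0.05 -0.05]
delta cm [ 0.06 -0.08  0.14] turn -0.01
t 20.53 tcp [ 466.9 -359.3  -10.7] yaw -7.59 w 9.5 F [-0.8 -0.4 -1.2] M [-0.02  0.11  0.01]
delta cm [ 0.04 -0.04  0.07] turn -0.01
t 20.78 tcp [ 466.2 -358.5   10.1] yaw -7.59 w 9.4 F [-0.1 -0.9 -0.9] M [-0.05  0.02 -0.  ]
```

```bash
python3 -m handwheel '[[0,0,3,0],[0,0,3,0],[0,0,3,0],[0.1,2,1.5,0.4],[0.1,3.5,0,0.6],[0.1,3.5,0,0.6],[0.1,3.5,0,0.6],[0.1,3.5,0,0.6],[0.1,3.5,0,0.4],[0.1,3,0,0.3],[0,1.5,0,0],[0,0,0,0]]' >/dev/null;python3 s.py 478.2 -98.5 90 -4.05
```

```text
t 21.78 tcp [ 473.1 -111.8  129.3] yaw -4.26 w 9.4 F [-0.1  0.9 -2.5] M [0.08 0.15 0.05]
delta cm [ 0.51  1.33 -3.93] turn 0.21
```

```bash
python3 -m handwheel '[[0.5,1.2,-0.6,0.2],[0,0,-0.6,0],[0,0,-0.6,0],[0,0,0,0],[0,0,0,0]]' >/dev/null;python3 s.py 478.2 -98.5 90 -4.05; python3 -m handwheel '[[0,0,0,0],[0,0,0,0]]' >/dev/null; python3 s.py 478.2 -98.5 90 -4.05
```

```text
t 22.2 tcp [ 479.1 -101.3  112.5] yaw -3.9 w 9.2 F [ 0.7 -0.2 -0.9] M [0.06 0.11 0.05]
delta cm [-0.09  0.28 -2.25] turn -0.15
t 22.37 tcp [ 478.8 -102.8  112.4] yaw -4.02 w 9.4 F [-0.2 -0.2 -0.9] M [0.04 0.12 0.01]
delta cm [-0.06  0.43 -2.24] turn -0.03
```

```bash
python3 -m handwheel '[[-0.05,0.4,-0.8,0],[0,0,-0.8,0],[0,0,-0.4,0],[0,0,0,0],[0,0,0,0]]' >/dev/null;python3 s.py 478.2 -98.5 75 -4.05; python3 - <<'E'
from h import *
q,d=snap('top','d1t');p,d=snap('side','d1s')
cv2.imwrite('pics/d1.png',np.hstack([cv2.resize(q[160:245,280:400,::-1],(480,340))[:340],cv2.resize(p[180:265,270:350,::-1],(320,340),interpolation=cv2.INTER_CUBIC)]))
E
```

```text
t 22.78 tcp [478.  -99.7  90.2] yaw -4.15 w 9.2 F [ 0.   0.2 -2. ] M [0.06 0.13 0.01]
delta cm [ 0.02  0.12 -1.52] turn 0.1
```

View pics/d1.png

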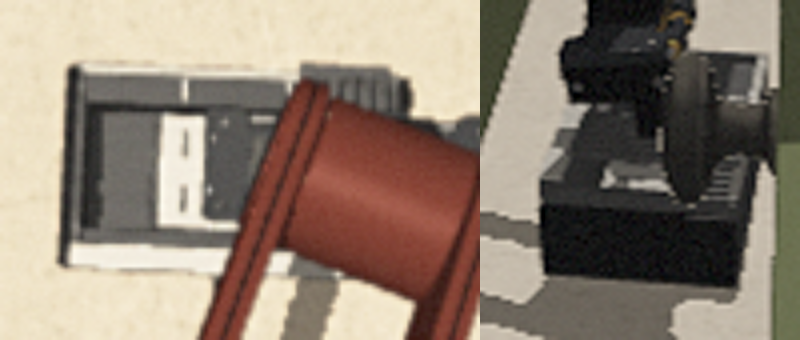

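```bash
python3 - <<'E'
from m import *
p=np.load('pics/d1t.npz')['p'].mean(2)
uv=[]
for u in range(358,381):
    pr=p[170:186,u]; 
    for i in range(len(pr)-1):
        if pr[i]>=150>pr[i+1]: uv.append((u,170+i+(pr[i]-150)/(pr[i]-pr[i+1])));break
P=ray('top',uv,107);q=np.polyfit(P[:,1],P[:,0],1);print(np.polyval(q,-99.7),np.degrees(np.arctan(q[0])),'right edge');
for v in (179,181,183):
    pr=p[v,370:395]; print(v,pr.astype(int).tolist())
E
```

```text
542.8261243749246 8.33424213413952 right edge
179 [87, 102, 101, 90, 98, 102, 94, 99, 132, 138, 143, 152, 183, 218, 221, 221, 223, 222, 217, 217, 220, 221, 219, 218, 217]
181 [91, 96, 91, 73, 97, 102, 89, 79, 114, 87, 41, 46, 141, 227, 223, 216, 224, 223, 222, 223, 221, 222, 220, 216, 219]
183 [106, 109, 90, 70, 103, 95, 84, 63, 100, 74, 46, 29, 71, 163, 230, 221, 220, 219, 221, 224, 225, 228, 225, 222, 221]
```

```bash
python3 -m handwheel '[[0.05,0.1,-0.7,0.1],[0,0,-0.5,0],[0,0,0,0],[0,0,0,0]]' >/dev/null;python3 s.py 478.2 -98.5 70 -4.05;  python3 -m handwheel '[[0,0,-0.4,0],[0,0,0,0]]' >/dev/null; python3 s.py 478.2 -98.5 70 -4.05
```

```text
t 23.22 tcp [479.3 -98.7  78. ] yaw -4.02 w 9.4 F [ 0.4  0.6 -2.5] M [-0.    0.14 -0.  ]
delta cm [-0.11  0.02 -0.8 ] turn -0.03
t 23.38 tcp [479.3 -98.7  73.6] yaw -4.01 w 9.8 F [-0.4  0.8 -2.3] M [0.03 0.16 0.03]
delta cm [-0.11  0.02 -0.36] turn -0.04
```

```bash
python3 -m handwheel '[[-0.1,0,-0.3,0],[0,0,-0.1,0],[0,0,0,0]]' >/dev/null;python3 s.py 478.2 -98.5 70 -4.05;  python3 -m handwheel '[[0,0,-0.2,0],[0,0,0,0]]' >/dev/null; python3 s.py 478.2 -98.5 70 -4.05
```

```text
t 23.63 tcp [478.4 -98.8  69.3] yaw -4.01 w 10.0 F [-0.  -0.7 -1.2] M [ 0.05  0.12 -0.07]
delta cm [-0.02  0.03  0.07] turn -0.04
t 23.8 tcp [478.7 -99.   67.6] yaw -4.02 w 9.7 F [-0.8  0.4  1.5] M [ 0.12  0.21 -0.01]
delta cm [-0.05  0.05  0.24] turn -0.03
```

```bash
python3 -m handwheel '[[0,0,0,0],[0,0,-0.2,0],[0,0,-0.2,0],[0,0,0,0]]' -1 4 >/dev/null;python3 s.py 478.2 -98.5 65 -4.05;  python3 -m handwheel '[[0,0,-0.2,0],[0,0,0,0]]' >/dev/null; python3 s.py 478.2 -98.5 70 -4.05
```

```text
t 24.13 tcp [479.7 -99.4  64.5] yaw -4.02 w 10.0 F [-0.  -0.  -0.2] M [0.06 0.13 0.  ]
delta cm [-0.15  0.09  0.05] turn -0.03
t 24.3 tcp [480.3 -99.5  63.1] yaw -4.02 w 9.9 F [ 0.8 -0.5 -1.8] M [0.04 0.2  0.08]
delta cm [-0.21  0.1   0.69] turn -0.03
```

```bash
python3 - <<'E'
from h import *
q,d=snap('top','d2t');p,d=snap('side','d2s')
cv2.imwrite('pics/d2.png',np.hstack([cv2.resize(q[165:240,345:395,::-1],(300,450),interpolation=cv2.INTER_CUBIC),cv2.resize(p[190:265,280:350,::-1],(420,450),interpolation=cv2.INTER_CUBIC)]))
E
```

```text
(no output)
```

View pics/d2.png

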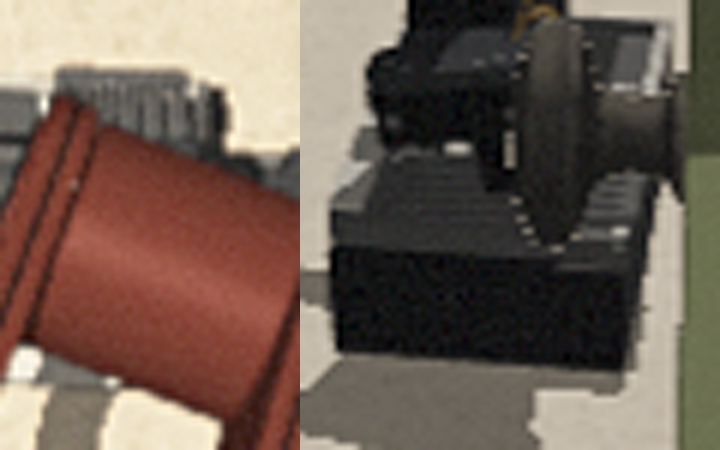

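```bash
python3 -m handwheel '[[-0.4,0.03,0,0],[-0.2,0,0,0],[0,0,0,0]]' -1 8 >/dev/null;python3 s.py 467.3 -97.8 61 -4.05;  python3 -m handwheel '[[-0.3,0.02,0,0],[0,0,0,0]]' >/dev/null; python3 s.py 467.3 -97.8 61 -4.05
```

```text
t 24.65 tcp [474.1 -99.2  62.8] yaw -4.01 w 9.9 F [ 0.6 -0.7  0.9] M [ 0.04 -0.02 -0.01]
delta cm [-0.68  0.14 -0.18] turn -0.04
t 24.82 tcp [470.5 -99.   62.7] yaw -4.02 w 10.0 F [-1.   0.  -0.3] M [ 0.13  0.3  -0.02]
delta cm [-0.32  0.12 -0.17] turn -0.03
```

```bash
python3 -m handwheel '[[-0.3,0.1,0,0],[0,0,0,0]]' >/dev/null;python3 s.py 467.3 -97.8 61 -4.05;  python3 -m handwheel '[[-0.05,0.05,-0.2,0],[0,0,0,0]]' >/dev/null; python3 s.py 467.3 -97.8 61 -4.05
```

```text
t 24.98 tcp [466.7 -97.8  62.4] yaw -4.03 w 9.8 F [-0.5  0.5 -1.2] M [0.05 0.25 0.03]
delta cm [ 0.06  0.   -0.14] turn -0.02
t 25.15 tcp [466.1 -97.4  60.4] yaw -4.03 w 9.7 F [ 0.3  0.8 -0.4] M [0.08 0.26 0.07]
delta cm [ 0.12 -0.04  0.06] turn -0.02
```

```bash
python3 -m handwheel '[[0,0,0,0],[0,0,0,0],[0,0,0,0],[0,0,0,0]]' -0.3 10 >/dev/null;python3 s.py;  python3 -m handwheel '[[0,0,2,0],[0,0,3.5,0],[0,-1,3.5,0],[0,-3.5,0,0],[0,-3.5,0,0.5],[0,-3.5,0,0.5],[0,-3.5,0,0.5],[0,-3.5,0,0],[0,-3.5,0,0],[0,-3.5,0,0],[0,0,0,0],[0,0,0,0]]' >/dev/null;python3 s.py 506.5 -467.2 -10 -1.5
python3 - <<'E'
from h import *
q,d=snap('top','d3t');p,d=snap('side','d3s')
cv2.imwrite('pics/d3.png',np.hstack([cv2.resize(q[160:245,285:395,::-1],(440,340),interpolation=cv2.INTER_CUBIC),cv2.resize(p[180:265,270:350,::-1],(320,340),interpolation=cv2.INTER_CUBIC)]))
cv2.imwrite('pics/d3s.png',cv2.resize(p[150:350,200:350,::-1],None,fx=2.9,fy=2.9))
E
```

```text
t 25.48 tcp [466.1 -97.3  60.3] yaw -4.02 w 26.7 F [ 0.3 -0.4  0.2] M [0.01 0.07 0.03]
t 26.48 tcp [ 463.8 -364.4  156.4] yaw -2.17 w 30.2 F [0.2 0.6 0.3] M [0.04 0.14 0.  ]
delta cm [  4.27 -10.28 -16.64] turn 0.67
```

View pics/d3.png

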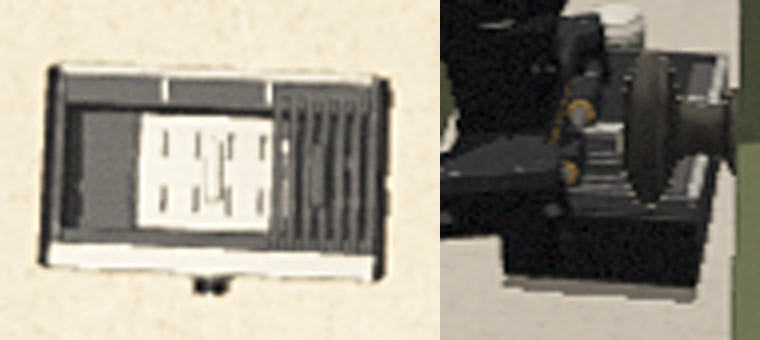

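View pics/d3s.png

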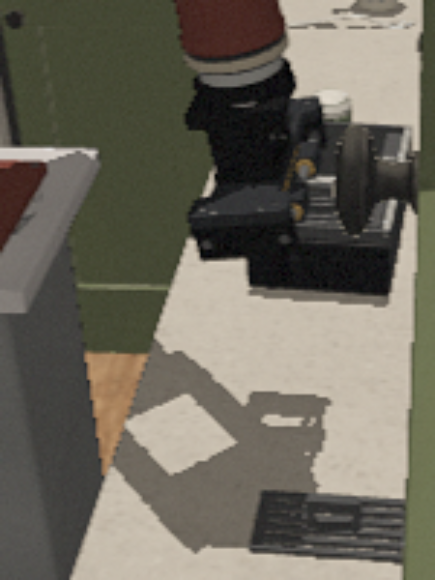

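```bash
cat >> m.py <<'E'
def plane(w,b,lo,hi):
    u0,v0,u1,v1=b;P=w[v0:v1,u0:u1].reshape(-1,3);P=P[~np.isnan(P).any(1)];P=P[(P[:,2]>lo)&(P[:,2]<hi)];c0=P.mean(0)
    c=np.linalg.lstsq(np.c_[P[:,:2]-c0[:2],np.ones(len(P))],P[:,2],rcond=None)[0]; print('plane n',len(P),'centre',c0.round(1),'slopes deg',np.degrees(c[:2]).round(2))
E
python3 - <<'E'
from m import *
f=np.load('pics/d3t.npz');p,d=f['p'].astype(float),f['d'];w=pts('top',d)
plane(w,(354,184,380,223),68,90)
k=6
b=(468,158,502,218);I=up(p,b,k);g=I.mean(2);m=(g<130).astype(np.uint8)*255;m=cv2.morphologyEx(m,cv2.MORPH_CLOSE,np.ones((25,25)))
rect('top',m,6,b[:2],k,'gB')
cv2.imwrite('pics/d4.png',cv2.resize(p[150:235,400:510,::-1].astype(np.uint8),None,fx=5,fy=5))
E
```

```text
plane n 657 centre [ 468.8 -105.6   77.3] slopes deg [-0.31 -0.88]
gB c [ 493.6 -469.5] hullc 490.0 -469.5 size 154.2 102.3 long dir deg -2.96
```

View pics/d4.png

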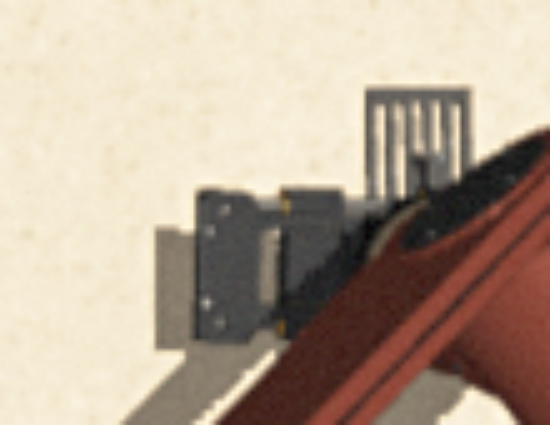

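```bash
python3 -m handwheel '[[1.2,-3.2,-3,0.3],[1.2,-3.2,-3,0.3],[1.2,-2.4,-3,0.1],[0.5,-1,-2,0],[0,0,-0.5,0],[0,0,0,0],[0,0,0,0]]' >/dev/null;python3 s.py 506.5 -467.2 -10 -1.5
```

```text
t 27.17 tcp [ 510.2 -452.3   45.2] yaw -0.71 w 30.5 F [-0.6  0.5  0.1] M [0.04 0.1  0.04]
delta cm [-0.37 -1.49 -5.52] turn -0.79
```

```bash
python3 -m handwheel '[[-0.3,-1.4,-0.6,-0.7],[0,0,0,0],[0,0,0,0]]' >/dev/null;python3 s.py 506.5 -467.2 -10 -1.5; python3 -m handwheel '[[0,0,0,0],[0,0,0,0]]' >/dev/null;python3 s.py 506.5 -467.2 -10 -1.5
```

```text
t 27.42 tcp [ 508.6 -465.3   43.3] yaw -1.28 w 30.3 F [-0.   0.3  0.8] M [0.05 0.1  0.02]
delta cm [-0.21 -0.19 -5.33] turn -0.22
t 27.58 tcp [ 509.2 -466.    45.9] yaw -1.29 w 30.5 F [-0.6 -0.3 -0.1] M [ 0.05  0.08 -0.01]
delta cm [-0.27 -0.12 -5.59] turn -0.21
```

```bash
python3 -m handwheel '[[-0.3,-0.1,-1.2,-0.2],[0,0,-1.2,0],[0,0,-1,0],[0,0,0,0],[0,0,0,0]]' >/dev/null;python3 s.py 506.5 -467.2 -10 -1.5; python3 -m handwheel '[[0,0,-0.8,0],[0,0,-0.3,0],[0,0,0,0]]' >/dev/null;python3 s.py 506.5 -467.2 -10 -1.5
```

```text
t 28.0 tcp [ 506.  -467.1    9.6] yaw -1.52 w 30.5 F [-1.1 -0.1  0. ] M [-0.    0.07  0.  ]
delta cm [ 0.05 -0.01 -1.96] turn 0.02
t 28.25 tcp [ 505.5 -466.4   -3.7] yaw -1.52 w 30.1 F [ 0.5 -0.7  0.5] M [ 0.02  0.09 -0.04]
delta cm [ 0.1  -0.08 -0.63] turn 0.02
```

```bash
python3 -m handwheel '[[0.1,-0.05,-0.6,0],[0,0,0,0],[0,0,0,0]]' >/dev/null;python3 s.py 506.5 -467.2 -10 -1.5; python3 -m handwheel '[[0,0,0,0],[0,0,0,0],[0,0,0,0],[0,0,0,0],[0,0,0,0],[0,0,0,0],[0,0,0,0]]' -1 35 >/dev/null;python3 s.py 506.5 -467.2 -10 -1.5;python3 -m handwheel '[[0,0,1,0],[0,0,1,0],[0,0,0,0]]' >/dev/null;python3 s.py
```

```text
t 28.5 tcp [ 506.7 -467.   -10.5] yaw -1.51 w 30.8 F [0.7 0.1 0.4] M [0.03 0.11 0.02]
delta cm [-0.02 -0.02  0.05] turn 0.01
t 29.08 tcp [ 507.3 -467.5   -9.4] yaw -1.51 w 9.8 F [ 0.8 -0.  -0.8] M [0.03 0.01 0.  ]
delta cm [-0.08  0.03 -0.06] turn 0.01
t 29.33 tcp [ 506.5 -466.6   11.1] yaw -1.5 w 9.3 F [ 1.3  0.5 -1.1] M [0.05 0.13 0.01]
```

```bash
python3 -m handwheel '[[0,0,3.2,0],[0,0,3.2,0],[0,0,3.2,0],[0,2,3,0],[-0.2,3.5,1,-0.3],[-0.2,3.5,0,-0.3],[-0.2,3.5,0,-0.3],[-0.2,3.5,0,-0.3],[-0.2,3.5,0,-0.3],[-0.2,3.5,0,-0.3],[0,2.5,0,0],[0,1,0,0]]' >/dev/null;python3 s.py 484.7 -23.8 75 -4.05
```

```text
t 30.33 tcp [ 491.5 -195.3  161.2] yaw -3.85 w 9.3 F [ 1.  -0.8 -2.3] M [ 0.05  0.12 -0.04]
delta cm [-0.68 17.15 -8.62] turn -0.2
```

```bash
python3 -m handwheel '[[-0.1,3.5,0,-0.1],[-0.1,3.5,0,-0.1],[-0.1,3.5,0,0],[-0.1,3,0,0],[-0.1,1.5,-0.5,0],[0,0,-1,0],[0,0,-0.5,0],[0,0,0,0],[0,0,0,0]]' >/dev/null;python3 s.py 484.7 -23.8 75 -4.05
```

```text
t 31.08 tcp [488.  -41.2 145.2] yaw -3.99 w 9.4 F [ 0.6  0.5 -1.3] M [0.07 0.13 0.  ]
delta cm [-0.33  1.74 -7.02] turn -0.06
```

```bash
python3 -m handwheel '[[-0.3,1.5,-0.8,-0.1],[0,0,-0.8,0],[0,0,-0.5,0],[0,0,0,0],[0,0,0,0]]' >/dev/null;python3 s.py 484.7 -23.8 75 -4.05;python3 -m handwheel '[[0,0,-0.7,0],[0,0,-0.5,0],[0,0,0,0],[0,0,0,0]]' >/dev/null;python3 s.py 484.7 -23.8 75 -4.05
```

```text
t 31.5 tcp [486.4 -32.1 123.9] yaw -4.49 w 9.2 F [ 0.7  0.3 -1.3] M [ 0.05  0.14 -0.01]
delta cm [-0.17  0.83 -4.89] turn 0.44
t 31.83 tcp [487.1 -34.1 111.4] yaw -4.62 w 9.8 F [ 0.6  0.1 -1.3] M [ 0.07  0.14 -0.  ]
delta cm [-0.24  1.03 -3.64] turn 0.57
```

```bash
python3 -m handwheel '[[-0.2,1,0,0.55],[0,0,0,0],[0,0,0,0]]' >/dev/null;python3 s.py 484.7 -23.8 75 -4.05;python3 -m handwheel '[[0,0,-0.5,0],[0,0,0,0]]' >/dev/null;python3 s.py 484.7 -23.8 75 -4.05
```

```text
t 32.08 tcp [485.  -23.2 111.5] yaw -4.03 w 9.4 F [ 0.3 -0.2 -1.5] M [ 0.04  0.17 -0.06]
delta cm [-0.03 -0.06 -3.65] turn -0.02
t 32.25 tcp [485.3 -22.6 106.7] yaw -3.96 w 9.4 F [ 0.3 -0.1 -2.4] M [0.03 0.2  0.03]
delta cm [-0.06 -0.12 -3.17] turn -0.09
```

```bash
python3 -m handwheel '[[-0.05,-0.1,-1,-0.05],[0,0,-0.8,0],[0,0,-0.3,0],[0,0,0,0]]' >/dev/null;python3 s.py 484.7 -23.8 75 -4.05;python3 -m handwheel '[[0,0,-0.5,0],[0,0,0,0]]' >/dev/null;python3 s.py 484.7 -23.8 71 -4.05
```

```text
t 32.58 tcp [484.6 -23.7  83.3] yaw -4.0 w 9.5 F [ 0.1  0.1 -2. ] M [ 0.05  0.21 -0.03]
delta cm [ 0.01 -0.01 -0.83] turn -0.05
t 32.75 tcp [484.  -23.7  77. ] yaw -4.02 w 9.4 F [ 0.7 -1.  -1.8] M [0.05 0.19 0.02]
delta cm [ 0.07 -0.01 -0.6 ] turn -0.03
```

```bash
python3 -m handwheel '[[0.05,0,-0.4,0],[0,0,-0.1,0],[0,0,0,0]]' >/dev/null;python3 s.py 484.7 -23.8 70 -4.05;python3 -m handwheel '[[0,0,-0.25,0],[0,0,0,0]]' >/dev/null;python3 s.py 484.7 -23.8 71 -4.05
```

```text
t 33.0 tcp [484.7 -23.8  71.5] yaw -4.02 w 9.6 F [ 1.2 -0.7 -2.1] M [0.02 0.14 0.03]
delta cm [-0.    0.   -0.15] turn -0.03
t 33.17 tcp [485.2 -24.   69.2] yaw -4.03 w 9.8 F [-0.8 -0.5 -0.5] M [ 0.02  0.22 -0.01]
delta cm [-0.05  0.02  0.18] turn -0.02
```

```bash
python3 -m handwheel '[[0,0,-0.1,0],[-0.05,0,-0.2,0],[0,0,-0.2,0],[0,0,0,0]]' -1 4 >/dev/null;python3 s.py 484.7 -23.8 65 -4.05;  python3 -m handwheel '[[0,0,-0.1,0],[0,0,0,0]]' >/dev/null; python3 s.py 484.7 -23.8 64 -4.05
python3 - <<'E'
from h import *
p,d=snap('side','e2s')
cv2.imwrite('pics/e2.png',cv2.resize(p[180:265,270:350,::-1],(640,680),interpolation=cv2.INTER_CUBIC)[:590])
E
```

```text
t 33.5 tcp [486.  -24.5  65.5] yaw -4.03 w 10.3 F [ 0.5 -0.6 -1.6] M [0.14 0.15 0.02]
delta cm [-0.13  0.07 -0.05] turn -0.02
t 33.67 tcp [486.4 -24.7  65. ] yaw -4.03 w 10.3 F [-0.9  0.6 -0.1] M [ 0.1   0.2  -0.01]
delta cm [-0.17  0.09 -0.1 ] turn -0.02
```

View pics/e2.png

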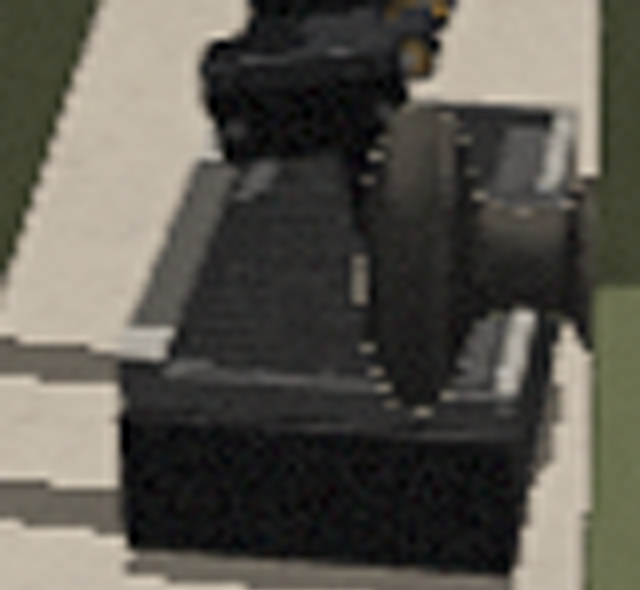

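```bash
python3 -m handwheel '[[-0.4,0.03,0,0],[-0.2,0.03,0,0],[0,0,0,0]]' -1 8 >/dev/null;python3 s.py 472.5 -23 64 -4.05;  python3 -m handwheel '[[-0.4,0.05,0,0],[0,0,0,0]]' >/dev/null; python3 s.py 472.5 -23 64 -4.05
```

```text
t 33.97 tcp [480.4 -23.9  64.8] yaw -4.04 w 10.0 F [ 1.1  0.1 -0.3] M [-0.01  0.03 -0.04]
delta cm [-0.79  0.09 -0.08] turn -0.01
t 34.13 tcp [475.8 -23.2  64.7] yaw -4.04 w 10.1 F [-1.9 -0.3  0.3] M [0.21 0.35 0.05]
delta cm [-0.33  0.02 -0.07] turn -0.01
```

```bash
python3 -m handwheel '[[-0.35,0.02,0,0],[0,0,0,0]]' >/dev/null;python3 s.py 472.5 -23 62 -4.05;  python3 -m handwheel '[[0,0,-0.25,0],[0,0,0,0]]' >/dev/null; python3 s.py 472.5 -23 61 -4.05
```

```text
t 34.3 tcp [471.5 -22.8  64.4] yaw -4.03 w 9.9 F [-1.2  1.3 -0. ] M [ 0.08  0.28 -0.01]
delta cm [ 0.1  -0.02 -0.24] turn -0.02
t 34.47 tcp [471.5 -22.8  61.9] yaw -4.04 w 10.1 F [-0.5 -0.  -1.7] M [ 0.18  0.23 -0.02]
delta cm [ 0.1  -0.02 -0.09] turn -0.01
```

Release, retreat clear, and inspect everything.

```bash
python3 -m handwheel '[[0,0,0,0],[0,0,0,0],[0,0,0,0],[0,0,0,0]]' -0.35 10 >/dev/null;python3 s.py;  python3 -m handwheel '[[0,0,2,0],[0,0,3.5,0],[0,0,3.5,0],[0,-1,3,0],[0,-3.5,0,0],[0,-3.5,0,0],[0,-3.5,0,0],[0,-3.5,0,0],[0,-3.5,0,0],[0,-3.5,0,0],[0,-3,0,0],[0,-2,0,0]]' >/dev/null; python3 -m handwheel '[[0,-3,0,0],[0,-3,0,0],[0,-2,0,0],[0,-1,0,0],[0,0,0,0]]' >/dev/null;python3 s.py
python3 - <<'E'
from m import *
q,d=snap('top','f1t');p,ds=snap('side','f1s')
cv2.imwrite('pics/f1.png',cv2.resize(q[160:245,285:395,::-1],(770,595),interpolation=cv2.INTER_CUBIC))
cv2.imwrite('pics/f1s.png',cv2.resize(p[150:350,200:350,::-1],None,fx=2.9,fy=2.9,interpolation=cv2.INTER_CUBIC))
cv2.imwrite('pics/f1w.png',q[100:300,60:640,::-1])
w=pts('top',d); plane(w,(354,184,380,223),68,90); plane(w,(328,184,350,222),68,90)
E
```

```text
t 34.8 tcp [471.4 -22.8  61.6] yaw -4.03 w 25.5 F [-0.7 -0.8  0.9] M [0.08 0.14 0.  ]
t 36.22 tcp [ 466.8 -400.9  189.7] yaw -3.76 w 28.6 F [-1.2 -0.2 -0.6] M [ 0.09  0.17 -0.01]
plane n 659 centre [ 469.3 -105.8   77.2] slopes deg [ 0.04 -0.52]
plane n 522 centre [471.4 -23.8  76.9] slopes deg [ 0.17 -0.09]
```

View pics/f1.png

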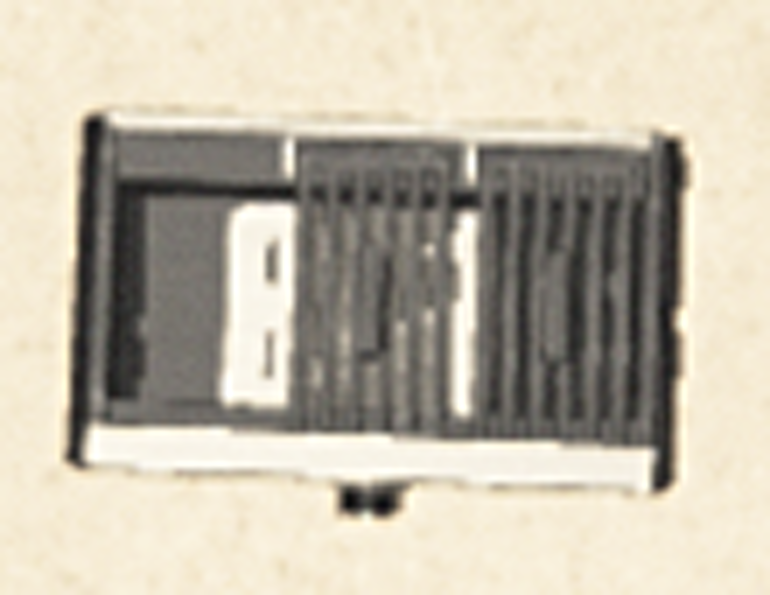

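View pics/f1w.png

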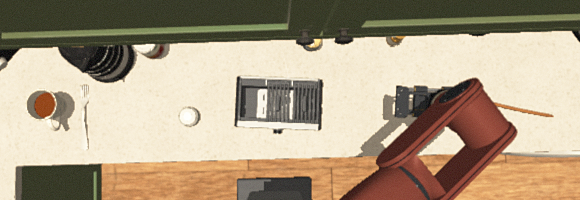

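View pics/f1s.png

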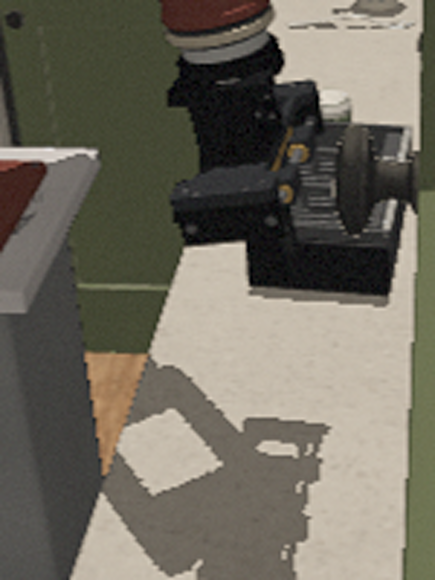

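The top view shows both grates lying between the ribs and running under the lip, with the timer still at (249,216). No third grate is visible in either view, so I'm handing in.

```bash
python3 -c "
from station import arm
print(arm.job_done(), arm.get_state()['time_s'])"
```

```text
the job is handed in; nothing more can be done
the job is handed in; nothing more can be done
```

The grill is back together and the job is handed in, with about 36 s on the robot's clock and the gripper clear of everything. I set the tray in the well, then the shield on the tray. Then I hooked the two grates I could find under the lip, one in the −y end bay and one in the middle bay.

**Last checks from the camera depth:**

| Part | Measured | Should be |
|---|---|---|
| Tray floor | z ≈ 9.5 mm | 9 mm |
| Shield plate | z ≈ 40.5 mm, level within 0.5° | 40 mm |
| Grate tops | z ≈ 77 mm, level within about 0.5° | 78 mm |

- **Timer:** it is at the same spot in the picture as at the start.
- **Order and position:** the tray and shield were measured before the grates went on. The last top picture still shows the shield square through the gaps.
- **Grate ends:** the lip hides the near ends, so I judged them home from the level tops and from how far they slid in, not by seeing them.

**What went wrong or disagreed:**
- **TCP height:** the reported height reads about 20 mm lower than the fingertips seen in the camera. My first grasp of the tray closed on air because of this. I allowed for it from then on, and nothing was knocked.
- **Grate count:** I saw only two grates. The wall cabinet hides the far part of the counter from both cameras, so I could not check there for a third.

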